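# Load the specimen blocks on the screw slide and set it to the index free of backlash

### The arm

A 7-joint arm with a two-finger parallel gripper is mounted at the origin on a cart in front of the work surface, level with it; the furniture and walls round the work are solid. World frame = base frame: x ahead of the robot, y to its left, z up, the work surface at z = 0. Lengths are in mm, angles in rad, forces in N, time in s.
With the tool pointing down it reaches from about 400 to 875 mm from the base axis. Payload 4.4 kg.
Tool frame: the origin (TCP) lies midway between the tips of the shut fingers; the grasp point (between the pads) lies 19 mm behind it; z points along the fingers, y is the line along which they close (so a half turn about z gives the same grasp; the last joint's range is limited). The gripper opens to 85 mm and grips with 20 to 120 N. Pads are 22 mm wide; open, the fingers measure 114 mm over their backs; the gripper's body (76 mm by 85 mm) begins 54 mm behind the grasp point. The pads swing forward as they close: fully open they stand 13 mm farther back than shut.
Start: joints at [1.038, 0.628, 0.038, 1.517, -0.027, 0.996, -0.02], TCP at [292.548, -580.459, 231.313] pointing down, gripper open.
Joint ranges: [-3.06, 3.06], [-0.37, 2.12], [-1.25, 1.32], [0.18, 2.47], [-1.1, 4.24], [0.23, 1.98], [-2.94, 2.94]. Speed limits (rad/s): [2.57, 2.57, 3.14, 3.14, 3.14, 3.14, 3.14].

### API

Orientations are given as [roll, pitch, yaw] about the fixed x, y, z axes, in that order (R = Rz(yaw) Ry(pitch) Rx(roll)).
In Python, from cell import readout, optics, order gives the robot as it stands.
- The arm moves only by the shell command python3 -m jog 'ROWS'. ROWS is a JSON object of lists of equal length, an entry for each row: "claw": the opening, from 0 (shut) to 1 (fully open); "xyz": the shift along the tool's x, y, z each as a share of 0.1 m, from -1 to 1, a list of three; "twist": the turn, a rotation vector about the tool's x, y, z each as a share of 180 degrees, from -1 to 1, a list of three. A call has 1 to 12 rows; each row shifts and turns the commanded pose from where the row before left it, along the tool's axes as they then stand; what a row does not reach is not made up. A row lasts 1/8 s, in which the tool goes at most 62.5 mm and 10.7 degrees, less where a joint would pass 70% of its speed; a pose out of reach is approached as far as the arm can. A call with a number of a shift or a turn outside -1 to 1 is refused whole. A call with a gripper value outside its range is refused whole. The fingers move at their own pace and stop on an object; the grip force is fixed at half the most. Time passes only in rows, so rows that do not move let the fingers close. It gives the time, the measured TCP pose, the force, the opening and the grip force at its end, in the units of the state.
- readout.read_state(): the state, without advancing time (a new reading comes with each control period).
- optics.get_image(name): name is "scene" or "top" or "wrist"; returns a dict with "color" (384x512x3 uint8, red, green, blue), "fovy" (degrees; the focal length in pixels is half the picture's height over the tangent of half this angle, whatever the lens; pixels are square), "cx", "cy" (the principal point, pixels), "view" (4x4, takes a point from world to camera coordinates). Camera axes: x right, y up, looking along -z (the intrinsics and any distortion apply to the point x, -y, -z); pixel columns grow to the right and rows downward; lengths in mm; the calibration is good to about 2 mm. A picture is of the moment at which its call begins. There is no depth.
- order.finish_job(): hands the job in; it is judged then, once.
Trained networks look in the newest picture that a camera, given by its name, has taken for a name from the list of things; names that differ only in an ending like _2 or _b are one class to them, and where a whole thing is asked for, a point or a joint stands for the part that bears it (a point fixed in the world has none). Each returns a list of dicts, best first, with "score" (0 to 1); they miss things now and then, are a little off and sometimes report something else, mostly with a low value. They report only what shows in the picture. A call takes as long as a camera call. They do not tell look-alikes from the thing itself.
- optics.boxes_of(camera, label): "rect" ([left, top, width, height] in pixels, round what is visible of it).
The state is a dict: "clock": time; "qpos": joint angles; "qd": joint speeds; "tau": joint torques, N m; "eef_pos": TCP position; "tool_rot": TCP orientation; "force": force on the tool from outside, world axes, zero at the start; "torque": the same for the moment, N m; "width": finger opening in mm; "gripper_force": force on a finger pad.
Only numpy, scipy, OpenCV 4.12 (cv2) and the standard library are available. Lean on these libraries where they do the work, as an engineer would, in place of code of your own. Each camera call takes 0.05 s, during which the arm holds its last target. There are 200 camera calls.

### The job

Lift the wooden tool stand that bars the front of the small rack and set it down a hand's breadth aside, then move every specimen block from the rack onto the platform of the screw slide, each lying flat and wholly on the platform. After loading, turn the slide's knob clockwise until the platform's pointer has clearly overshot the fixed brass index, by 3 mm or more; the screw has play, so then make the final approach anticlockwise, stopping with the two pointers in line (within 2 mm) and the play still taken up in that direction. Finish with the wooden tool stand back where it stood in front of the rack, square to it, and leave the loupe, tin and mug alone.

Things in the scene. Friction and masses are not known exactly. Their poses are not given: they have to be found in the camera images.
- rack: fixed aluminium rack: plate 36 x 123 mm (x, y), 3 mm thick, with five ribs (22 mm long in x, up to 15 mm above the worktop) 29 mm apart in y, making four lanes along y. The blocks lie in them, long side along the rack's x, grippable only at their front and back ends (fingers closing along rack x). Origin on the worktop under its centre; front towards -x, the robot
- keeper_home (a point): point on the worktop, fixed to the rack 42 mm in front (-x) of its origin: where the centre of the wooden tool stand's underside stood and must be again at the end; its axes are the rack's
- tool_stand: loose wooden tool stand, empty: a plain block 36 x 120 x 40 mm (x, y, z), about 120 g, with a row of six dark shallow holes on top; origin at the centre of its underside. It starts close in front of the rack, its length along the rack's y, about 8 mm from the specimen blocks, too little for a finger; it stands higher than they do and can be gripped across its 36 mm width above them
- spec0: loose grey resin specimen block, 32 x 24 x 14 mm (its x, y, z), 35 g, with round metal specimens showing in its top; origin at the centre of its underside; at the start it lies in one of the four lanes of the rack; None if absent from this run
- spec1: loose grey resin specimen block, 32 x 24 x 14 mm (its x, y, z), 35 g, with round metal specimens showing in its top; origin at the centre of its underside; at the start it lies in one of the four lanes of the rack; None if absent from this run
- spec2: loose grey resin specimen block, 32 x 24 x 14 mm (its x, y, z), 35 g, with round metal specimens showing in its top; origin at the centre of its underside; at the start it lies in one of the four lanes of the rack; None if absent from this run
- spec3: loose grey resin specimen block, 32 x 24 x 14 mm (its x, y, z), 35 g, with round metal specimens showing in its top; origin at the centre of its underside; at the start it lies in one of the four lanes of the rack; None if absent from this run
- spec0_mid (a point): middle of spec0, 7 mm above its underside
- spec1_mid (a point): middle of spec1, 7 mm above its underside
- spec2_mid (a point): middle of spec2, 7 mm above its underside
- spec3_mid (a point): middle of spec3, 7 mm above its underside
- slide_base: fixed screw slide on the worktop: aluminium base 76 x 232 mm with two steel rails along its y, a scale ledge 26 mm high along its front (-x) edge, and at its +y end a grey gear housing 60 x 50 mm, 36 mm high, centred 135 mm from the origin, with the knob on top. Origin on the worktop under the middle of the base
- platform_top (a point): centre of the flat top of the slide's platform, 34 mm above the worktop; the platform is 68 mm (x) by 130 mm (y), dark with a rubber mat and without a rim, axes as the slide's. It travels along the slide's y, driven only by the knob
- platform_pointer (a point): tip of the black pointer tongue, 3 mm wide, on the platform's front edge, 41 mm in front of the slide's centre line and 31 mm above the worktop
- index: fixed brass index clamped on the scale ledge in front of the platform, its 3 mm wide tongue pointing at the platform; axes as the slide's. Set correctly, the platform pointer's y in this frame is 0. At the start it is +12 to +22 mm; clockwise turning makes it smaller, then negative (overshot)
- knob_grip (a point): on the knob's vertical axis, 54.5 mm above the worktop, half-way up its grip bar: a black bar 40 mm long (this point's x), 12 mm thick (y), from 45 to 65 mm above the worktop, on a 42 mm disc. Turn it from above by gripping the bar's thickness; takes about 0.1 N m. The axes turn with the knob
- platform (a joint): travel of the platform along the slide's -y (m): 0 at the start, at most 0.040. The screw moves it 5 mm for each radian of clockwise turning (seen from above), and back anticlockwise; it stays where it is left
- knob_play (a joint): angle of the knob relative to its screw (rad), clockwise positive, between -0.3 and +0.3: free play. The knob turns 0.6 rad without effect when the sense is reversed; at +0.3 it drives the platform clockwise, at -0.3 anticlockwise. Below -0.12 at the end counts as play taken up anticlockwise
- loupe: bystander: black round loupe, 52 mm wide, 19 mm high; origin at its underside
- pin_tin: bystander: round tin with green lid, 72 mm wide, 27 mm high; origin at its underside
- mug: bystander: mug with dots, 93 mm high; origin at its underside
Things that resemble listed ones, but are neither listed nor needed, are in the scene too. What is shaped like the spec2 but pink or purple is not meant.

How it is judged (in metres and radians):
On the way, in this order (a step that is already met when the one before it is completed fails the run):
1. the wooden tool stand has been set down flat at least 6 cm from its place and released (horizontal distance between tool_stand and keeper_home above 0.06 m and height (world z) of tool_stand below 0.008 m and angle between tool_stand's own z axis and vertical below 0.1 rad and linear speed of tool_stand below 0.02 m/s and contact force between the fingers and tool_stand below 0.3 N), for 0.2 s.
2. all specimen blocks present lie flat and wholly on the platform, released (x of spec0_mid in the frame of platform_top between -0.019 and 0.019 m and y of spec0_mid in the frame of platform_top between -0.054 and 0.054 m and z of spec0_mid in the frame of platform_top between 0.004 and 0.01 m and angle between the z axis of each of spec0, spec1, spec2, spec3 and the z axis of platform_top, either way round below 0.12 rad and linear speed of each of spec0, spec1, spec2, spec3 below 0.1 m/s and x of spec1_mid in the frame of platform_top between -0.019 and 0.019 m and y of spec1_mid in the frame of platform_top between -0.054 and 0.054 m and z of spec1_mid in the frame of platform_top between 0.004 and 0.01 m and x of spec2_mid in the frame of platform_top between -0.019 and 0.019 m and y of spec2_mid in the frame of platform_top between -0.054 and 0.054 m and z of spec2_mid in the frame of platform_top between 0.004 and 0.01 m and x of spec3_mid in the frame of platform_top between -0.019 and 0.019 m and y of spec3_mid in the frame of platform_top between -0.054 and 0.054 m and z of spec3_mid in the frame of platform_top between 0.004 and 0.01 m and contact force between the fingers and spec0 below 0.3 N and contact force between the fingers and spec1 below 0.3 N and contact force between the fingers and spec2 below 0.3 N and contact force between the fingers and spec3 below 0.3 N), for 0.2 s.
3. loaded, the platform's pointer has gone at least 3 mm past the index (x of spec0_mid in the frame of platform_top between -0.019 and 0.019 m and y of spec0_mid in the frame of platform_top between -0.054 and 0.054 m and z of spec0_mid in the frame of platform_top between 0.004 and 0.01 m and angle between the z axis of each of spec0, spec1, spec2, spec3 and the z axis of platform_top, either way round below 0.12 rad and linear speed of each of spec0, spec1, spec2, spec3 below 0.1 m/s and x of spec1_mid in the frame of platform_top between -0.019 and 0.019 m and y of spec1_mid in the frame of platform_top between -0.054 and 0.054 m and z of spec1_mid in the frame of platform_top between 0.004 and 0.01 m and x of spec2_mid in the frame of platform_top between -0.019 and 0.019 m and y of spec2_mid in the frame of platform_top between -0.054 and 0.054 m and z of spec2_mid in the frame of platform_top between 0.004 and 0.01 m and x of spec3_mid in the frame of platform_top between -0.019 and 0.019 m and y of spec3_mid in the frame of platform_top between -0.054 and 0.054 m and z of spec3_mid in the frame of platform_top between 0.004 and 0.01 m and y of platform_pointer in the frame of index below -0.003 m), for 0.1 s.
4. the pointer is back in line with the index within 2 mm, the knob's play taken up anticlockwise (x of spec0_mid in the frame of platform_top between -0.019 and 0.019 m and y of spec0_mid in the frame of platform_top between -0.054 and 0.054 m and z of spec0_mid in the frame of platform_top between 0.004 and 0.01 m and angle between the z axis of each of spec0, spec1, spec2, spec3 and the z axis of platform_top, either way round below 0.12 rad and linear speed of each of spec0, spec1, spec2, spec3 below 0.1 m/s and x of spec1_mid in the frame of platform_top between -0.019 and 0.019 m and y of spec1_mid in the frame of platform_top between -0.054 and 0.054 m and z of spec1_mid in the frame of platform_top between 0.004 and 0.01 m and x of spec2_mid in the frame of platform_top between -0.019 and 0.019 m and y of spec2_mid in the frame of platform_top between -0.054 and 0.054 m and z of spec2_mid in the frame of platform_top between 0.004 and 0.01 m and x of spec3_mid in the frame of platform_top between -0.019 and 0.019 m and y of spec3_mid in the frame of platform_top between -0.054 and 0.054 m and z of spec3_mid in the frame of platform_top between 0.004 and 0.01 m and y of platform_pointer in the frame of index between -0.002 and 0.002 m and value of joint knob_play below -0.12 rad), for 0.2 s.
At the end, for the whole second after the job is handed in: Every specimen block flat and wholly on the platform; pointer within 2 mm of the index, knob_play below -0.12; wooden tool stand flat within 15 mm of its place before the rack, square within 0.15 rad; all at rest (all of step 4 and height (world z) of tool_stand below 0.008 m and angle between tool_stand's own z axis and vertical below 0.1 rad and linear speed of tool_stand below 0.02 m/s and horizontal distance between tool_stand and keeper_home below 0.015 m and angle between the y axis of tool_stand and the y axis of rack, either way round below 0.15 rad); the robot touches nothing.
It fails at once if the loupe is moved more than 3 cm (distance of loupe from where it was at the start of the episode above 0.03 m).
It fails at once if the tin is moved more than 3 cm (distance of pin_tin from where it was at the start of the episode above 0.03 m).
It fails at once if the mug is moved more than 3 cm (distance of mug from where it was at the start of the episode above 0.03 m).
Of spec0, spec1, spec2, spec3 only 2 to 4 are there at a start; the rules pass over those that are not, and their reading is None.
At some moment in a run one of tool_stand may be knocked a few centimetres aside while the robot is not near it.
Once in a run the grip may slacken for a moment while it holds something.
It also fails if it takes over 210 s, if anything falls off the work surface, if the arm or the gripper's body presses on something with over 40 N, if the wrist force passes 120 N, or if a joint passes its speed limit or range.

## Working session

There is one attempt and no reset: what is moved stays moved. The work goes in short steps, Python scripts to look and compute and a shell command to move; the robot and the scene stay as the last step left them, time stands still between calls to the robot, and variables do not carry over. Pictures are saved under pics/ and viewed, at most 14 in all, crops included, and the job is handed in when it is done.

```bash
ls; mkdir -p pics; python3 - <<'E'
from cell import readout, optics
import cv2, numpy as np
s=readout.read_state(); print({k:np.round(v,3) for k,v in s.items()})
for n in ("scene","top"):
    im=optics.get_image(n); cv2.imwrite(f"pics/{n}0.png",cv2.resize(im["color"][...,::-1],(800,600),interpolation=cv2.INTER_CUBIC))
    print(n,im["fovy"],im["cx"],im["cy"],np.round(im["view"],3).tolist(),[k for k in im])
    for l in ("rack","tool_stand","spec0","slide_base","platform_top","platform_pointer","index","knob_grip","loupe","pin_tin","mug"):
        try: print(l,[(round(d["score"],2),np.round(d["rect"]).tolist()) for d in optics.boxes_of(n,l)][:6])
        except Exception as e: print(l,e)
E
```

```text
pics
{'clock': np.float64(0.0), 'qpos': array([ 1.038,  0.629,  0.038,  1.518, -0.027,  0.996, -0.02 ]), 'qd': array([ 0.   , -0.   ,  0.   , -0.002, -0.001,  0.001,  0.001]), 'tau': array([ 1.0000e-03, -5.6341e+01,  1.2270e+00, -1.9344e+01,  1.1000e-02,
        1.1000e-02, -0.0000e+00]), 'eef_pos': array([ 292.272, -579.881,  230.388]), 'tool_rot': array([-3.14 , -0.   ,  0.467]), 'force': array([ 0.847, -0.086,  0.288]), 'torque': array([-0.064,  0.009, -0.033]), 'gripper_force': np.float64(0.0), 'width': np.float64(85.226)}
scene 52.828303451144585 258.8969384235952 191.26048864075 [[-0.906, -0.422, -0.008, 553.429], [0.263, -0.579, 0.771, -159.423], [-0.33, 0.697, 0.636, -812.49], [0.0, 0.0, 0.0, 1.0]] ['color', 'fovy', 'cx', 'cy', 'view']
rack []
tool_stand [(0.87, [247.0, 227.0, 29.0, 55.0])]
spec0 [(0.74, [239.0, 252.0, 13.0, 11.0]), (0.72, [265.0, 207.0, 14.0, 11.0]), (0.61, [227.0, 300.0, 12.0, 21.0]), (0.45, [230.0, 265.0, 19.0, 4.0])]
slide_base [(0.56, [291.0, 142.0, 55.0, 67.0])]
platform_top [(0.66, [302.0, 149.0, 36.0, 33.0])]
platform_pointer [(0.92, [300.0, 146.0, 37
[... 294 characters left out ...]
[0.017, -1.0, -0.006, 52.661], [0.975, 0.016, 0.221, -587.135], [-0.22, -0.01, 0.975, -836.956], [0.0, 0.0, 0.0, 1.0]] ['color', 'fovy', 'cx', 'cy', 'view']
rack []
tool_stand [(0.69, [206.0, 203.0, 7.0, 11.0])]
spec0 [(0.58, [138.0, 222.0, 12.0, 10.0]), (0.54, [182.0, 208.0, 10.0, 15.0]), (0.49, [240.0, 205.0, 14.0, 15.0])]
slide_base [(0.98, [273.0, 217.0, 113.0, 42.0])]
platform_top [(0.57, [311.0, 219.0, 55.0, 29.0])]
platform_pointer [(0.71, [312.0, 217.0, 58.0, 32.0])]
index []
knob_grip [(0.54, [275.0, 226.0, 18.0, 17.0]), (0.24, [313.0, 218.0, 53.0, 29.0])]
loupe [(0.64, [303.0, 148.0, 20.0, 18.0])]
pin_tin [(0.81, [237.0, 137.0, 25.0, 29.0])]
mug [(0.58, [133.0, 122.0, 52.0, 44.0])]
```

View pics/top0.png

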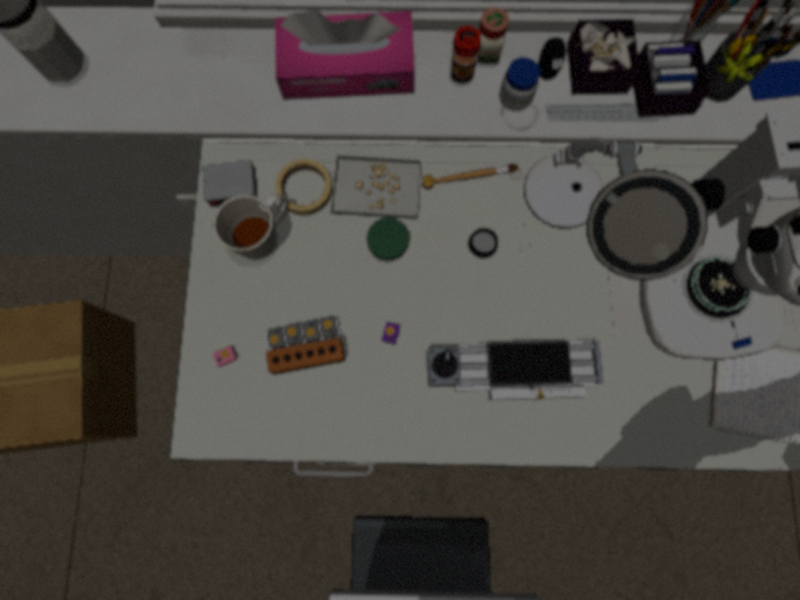

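View pics/scene0.png

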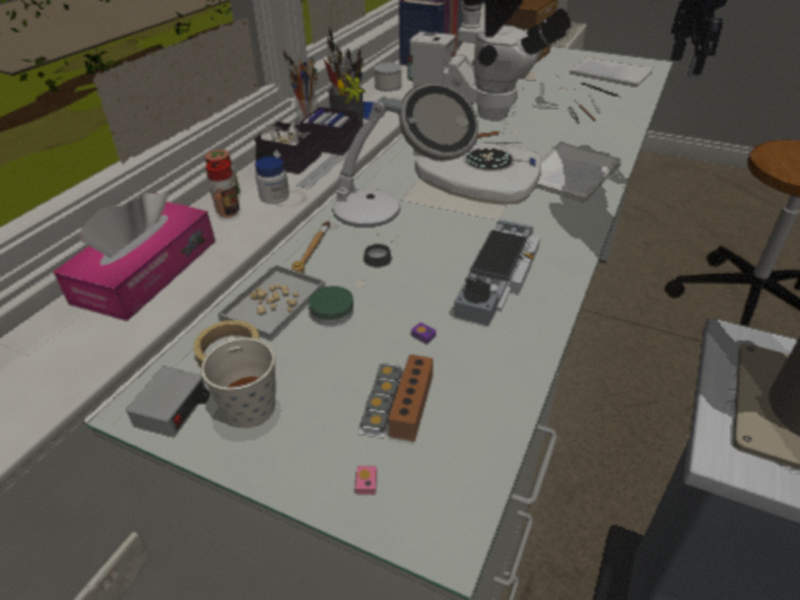

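The top view (800x600) shows the stand at about (305,355) and the rack behind it with four blocks at (275–330, 325–338). The slide is at (515,363), with its knob at (445,360) and platform at (530,362). The pink and purple decoys are at (225,355) and (391,332). Next I compute positions.

```bash
cat > h.py <<'E'
from cell import readout, optics
import cv2, numpy as np
from scipy.spatial.transform import Rotation as R
def ray(im,u,v):
    f=192/np.tan(np.radians(im["fovy"]/2)); V=np.array(im["view"])
    d=V[:3,:3].T@np.array([(u-im["cx"])/f,-(v-im["cy"])/f,-1.]); c=-V[:3,:3].T@V[:3,3]
    return c,d
def at(im,u,v,z):
    c,d=ray(im,u,v); return np.round(c+d*(z-c[2])/d[2],1)
def proj(im,p):
    f=192/np.tan(np.radians(im["fovy"]/2)); V=np.array(im["view"]); q=V[:3,:3]@np.array(p)+V[:3,3]
    return im["cx"]-f*q[0]/q[2], im["cy"]+f*q[1]/q[2]
def st():
    s=readout.read_state(); print(round(float(s["clock"]),2),np.round(s["eef_pos"],1),np.round(s["tool_rot"],3),np.round(s["qpos"],2),round(float(s["width"]),1)); return s
def go(p,yaw=None):
    "tool-axis shift (units of 0.1 m) and twist for target world TCP (mm), tool down, yaw"
    s=st(); M=R.from_euler('xyz',s["tool_rot"])
    print("shift(0.1m)",np.round(M.inv().apply(np.array(p)-s["eef_pos"])/100,3))
    if yaw is not None:
        rv=(M.inv()*R.from_euler('xyz',[np.pi,0,yaw])).as_rotvec(); print("twist(/pi)",np.round(rv/np.pi,4),"rows",np.degrees(np.linalg.norm(rv))/10.7)
def save(im,n,box=None):
    c=im["color"][...,::-1]
    if box: x,y,w,h=box; c=c[y:y+h,x:x+w]
    k=min(800/c.shape[1],600/c.shape[0]); cv2.imwrite(f"pics/{n}.png",cv2.resize(c,None,fx=k,fy=k,interpolation=cv2.INTER_CUBIC))
E
python3 - <<'E'
from h import *
im=optics.get_image("top"); k=.64
P=lambda u,v,z: at(im,u*k,v*k,z)
for n,u,v,z in [("standL",268,361,40),("standR",344,347,40),("blk1",276,339,17),("blk4",328,325,17),("knob",445,360,65),("baseTL",460,340,10),("baseTR",600,338,10),("platL",489,361,34),("platR",571,360,34),("pink",225,355,14),("tin",388,238,27),("loupe",483,242,19),("mug",246,222,93),("housTL",428,345,36),("housBL",428,386,36)]: print(n,P(u,v,z))
E
```

```text
standL [493.8 264.6  40. ]
standR [517.9 146.1  40. ]
blk1 [532.5 259.4  17. ]
blk4 [557.  175.9  17. ]
knob [496.9 -11.2  65. ]
baseTL [536.9 -39.8  10. ]
baseTR [ 543.9 -267.9   10. ]
platL [500.3 -82.9  34. ]
platR [ 504.1 -212.    34. ]
pink [505.4 341.1  14. ]
tin [704.2  80.9  27. ]
loupe [702.4 -78.5  19. ]
mug [704.3 301.2  93. ]
housTL [523.9  13.5  36. ]
housBL [459.4  13.1  36. ]
```

```bash
python3 -m jog '{"claw":[0.85,0.85,0.85,0.85,0.85,0.85,0.85],"xyz":[[0,0,0],[0,0,0],[0,0,0],[0,0,0],[0,0,0],[0,0,0],[0,0,0]],"twist":[[0,0,-0.0592],[0,0,-0.0592],[0,0,-0.0592],[0,0,-0.0592],[0,0,-0.0592],[0,0,-0.0592],[0,0,-0.0592]]}'
python3 -m jog '{"claw":[0.85,0.85,0.85,0.85,0.85,0.85,0.85],"xyz":[[0.52,0.26,0],[0.52,0.26,0],[0.52,0.26,0],[0.52,0.26,0],[0.52,0.26,0],[0.52,0.26,0],[0.52,0.26,0]],"twist":[[0,0,0],[0,0,0],[0,0,0],[0,0,0],[0,0,0],[0,0,0],[0,0,0]]}'
python3 - <<'E'
from h import *
go([506,205,230],1.77)
E
```

```text
clock: 2.12
eef_pos: [292.4, -580.5, 231.3]
tool_rot: [-3.141, 0.0, 1.775]
force: [-0.0, -0.1, -0.1]
width: 72.5
gripper_force: 0.0
clock: 3.0
eef_pos: [400.0, -186.2, 231.7]
tool_rot: [3.141, 0.001, 1.768]
force: [1.8, -1.1, 0.7]
width: 72.7
gripper_force: 0.0
3.0 [ 400.  -186.2  231.7] [3.141e+00 1.000e-03 1.768e+00] [ 0.66  0.35 -0.38  2.06  0.19  0.76  0.36] 72.7
shift(0.1m) [3.628 1.807 0.016]
twist(/pi) [ 0.0003  0.0002 -0.0006] rows 0.011755101211077932
```

```bash
python3 -m jog '{"claw":[0.85,0.85,0.85,0.85,0.85,0.85,0.85,0.85],"xyz":[[0.51,0.25,0],[0.51,0.25,0],[0.51,0.25,0],[0.51,0.25,0],[0.51,0.25,0],[0.51,0.25,0],[0.51,0.25,0],[0,0,0]],"twist":[[0,0,0],[0,0,0],[0,0,0],[0,0,0],[0,0,0],[0,0,0],[0,0,0],[0,0,0]]}'
python3 - <<'E'
from h import *
st(); im=optics.get_image("wrist"); save(im,"w1"); print(im["fovy"],im["cx"],im["cy"],np.round(im["view"],3).tolist())
print(proj(im,[506,205,40]),im["color"].shape)
for l in ("rack","tool_stand","spec0"): print(l,[(round(d["score"],2),np.round(d["rect"],1).tolist()) for d in optics.boxes_of("wrist",l)])
E
```

```text
clock: 4.0
eef_pos: [501.0, 202.7, 231.6]
tool_rot: [3.139, -0.004, 1.776]
force: [-0.4, -0.0, 0.2]
width: 72.6
gripper_force: 0.0
4.0 [501.  202.7 231.6] [ 3.139 -0.004  1.776] [-0.15  0.5  -0.42  1.82  0.25  0.88 -0.48] 72.6
67.85552480499192 253.48283757746674 196.0268904168429 [[0.979, 0.203, 0.003, -531.91], [-0.196, 0.945, -0.261, -59.118], [-0.056, 0.255, 0.965, -402.436], [0.0, 0.0, 0.0, 1.0]]
(np.float64(257.9573422946341), np.float64(174.8024486095673)) (384, 512, 3)
rack [(0.68, [275.0, 121.6, 32.8, 94.3])]
tool_stand [(0.95, [242.6, 120.7, 28.2, 101.7]), (0.43, [277.5, 123.5, 26.8, 18.8])]
spec0 [(0.97, [256.1, 252.1, 24.7, 25.0]), (0.96, [276.6, 147.1, 27.8, 19.8]), (0.87, [266.4, 37.9, 27.2, 37.3]), (0.84, [276.5, 191.6, 27.6, 19.4]), (0.75, [274.4, 167.1, 31.0, 22.1]), (0.72, [277.4, 124.5, 24.9, 16.2]), (0.55, [191.3, 293.1, 49.1, 38.1])]
```

View pics/w1.png

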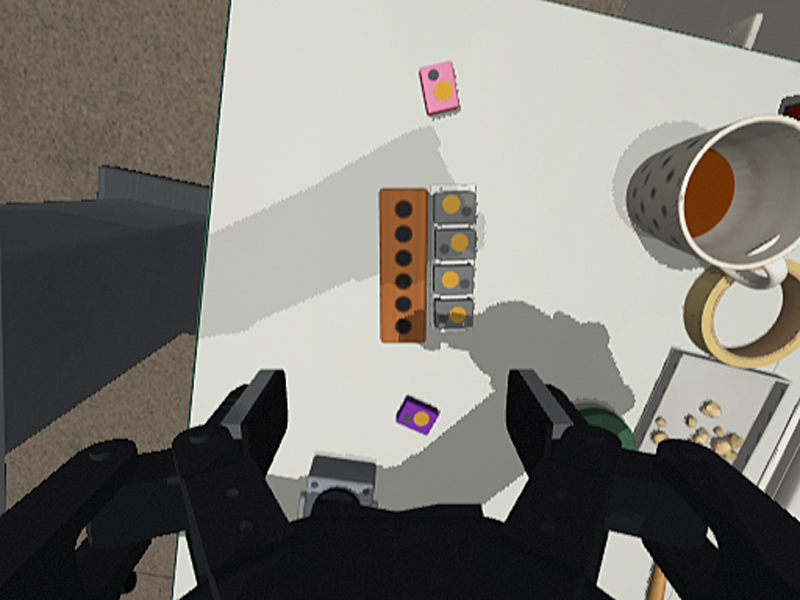

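The wrist view shows four blocks in the lanes at x≈454 and y≈207, 244, 281 and 314. The stand is at (380–427, 189–342). Now I measure these.

```bash
python3 - <<'E'
from h import *
im=optics.get_image("wrist"); k=.64
P=lambda u,v,z: at(im,u*k,v*k,z)
h=cv2.cvtColor(im["color"],cv2.COLOR_RGB2HSV); a=int
m=((h[...,0]<16)&(h[...,1]>120)&(h[...,2]>60)).astype(np.uint8); m[:110]=0;m[225:]=0;m[:,:235]=0;m[:,280:]=0
print(m.sum())
cnt=max(cv2.findContours(m,0,1)[0],key=cv2.contourArea); b=cv2.boxPoints(cv2.minAreaRect(cnt)); 
q=np.array([at(im,u,v,40) for u,v in b]); print(b.round(1).tolist(),q.tolist(),q.mean(0), [np.linalg.norm(q[i]-q[i-1]) for i in range(4)])
for c in [(454,207),(455,244),(454,281),(453.5,314)]: print(P(*c,17))
print("rackend",P(431,185,3),P(476,185,3))
print("knobhousing",P(340,500,55))
go([506,205,19],1.77)
E
```

```text
2528
[[244.0, 113.0], [275.0, 113.0], [275.0, 211.0], [244.0, 211.0]] [[476.0, 262.2, 40.0], [510.1, 269.0, 40.0], [534.9, 155.8, 40.0], [497.5, 148.4, 40.0]] [504.625 208.85   40.   ] [np.float64(115.81316850859403), np.float64(34.77139629062948), np.float64(115.88477035400292), np.float64(38.12505737700599)]
[535.3 251.   17. ]
[542.6 223.   17. ]
[548.7 193.4  17. ]
[554.7 165.9  17. ]
rackend [515.1 263.9   3. ] [550.5 270.9   3. ]
knobhousing [491.   -1.8  55. ]
4.25 [500.9 194.8 231.3] [-3.141e+00  1.000e-03  1.766e+00] [-0.14  0.49 -0.42  1.82  0.25  0.88 -0.48] 72.4
shift(0.1m) [0.093 0.071 2.123]
twist(/pi) [-0.0002  0.0004 -0.0012] rows 0.020851450449826985
```

```bash
python3 - <<'E'
from h import *
im=optics.get_image("wrist")
for l,z in (("tool_stand",40),("spec0",17)):
  for d in optics.boxes_of("wrist",l):
    x,y,w,h=d["rect"]; print(l,round(d["score"],2),np.round(d["rect"],1).tolist(),at(im,x+w/2,y+h/2,z))
save(im,"w2",(210,90,128,96)+()); st()
im=optics.get_image("scene")
for d in optics.boxes_of("scene","tool_stand"): print(d)
E
```

```text
tool_stand 0.66 [243.9, 114.9, 31.3, 100.0] [505. 208.  40.]
spec0 0.88 [276.6, 156.5, 28.3, 26.1] [546.1 206.3  17. ]
spec0 0.86 [267.9, 28.8, 27.6, 40.6] [504.5 339.1  17. ]
spec0 0.85 [255.6, 247.6, 27.3, 27.1] [546.1  75.5  17. ]
spec0 0.68 [279.4, 140.8, 29.4, 19.3] [544.7 230.5  17. ]
spec0 0.63 [278.6, 183.5, 26.7, 19.4] [554.7 176.4  17. ]
spec0 0.59 [277.1, 116.8, 27.8, 20.3] [534.5 257.4  17. ]
4.4 [501.  195.3 231.4] [3.142e+00 1.000e-03 1.767e+00] [-0.14  0.49 -0.42  1.82  0.25  0.88 -0.48] 72.6
{'rect': [251.5, 226.9, 25.5, 55.8], 'score': 0.94}
{'rect': [233.1, 156.8, 14.9, 12.9], 'score': 0.42}
```

View pics/w2.png

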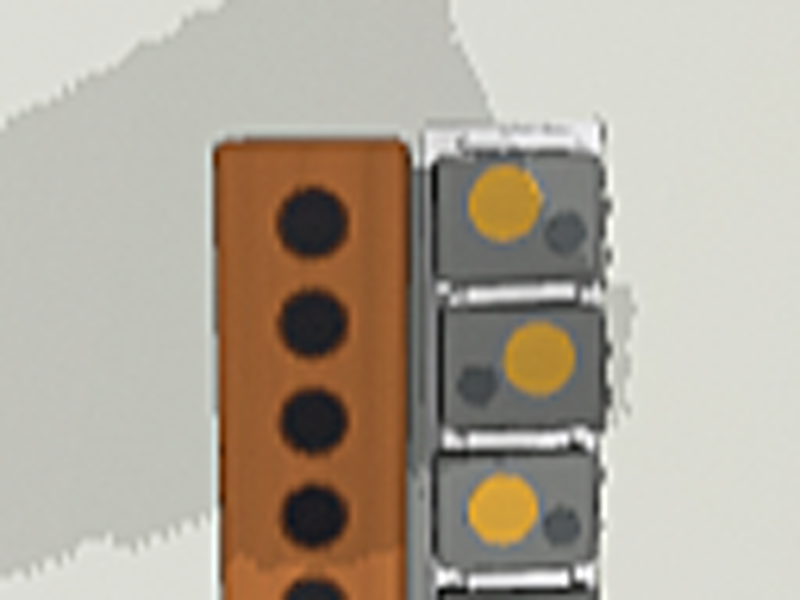

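The crop shows the stand top spanning px 217–410 in the crop, with its upper edge at y=138. Blocks 1–3 are centred at about (518,217), (523,367) and (516,510). Both cameras put the stand centre near (505,207), so I grip it there.

```bash
python3 -m jog '{"claw":[0.85,0.85,0.85,0.85,0.85,0.85,0.85],"xyz":[[0.11,0.06,0],[0,0,0.55],[0,0,0.55],[0,0,0.5],[0,0,0.4],[0,0,0.12],[0,0,0]],"twist":[[0,0,-0.001],[0,0,0],[0,0,0],[0,0,0],[0,0,0],[0,0,0],[0,0,0]]}'
python3 -m jog '{"claw":[0.2,0.2,0.2,0.2,0.2,0.2,0.2,0.2],"xyz":[[0,0,0],[0,0,0],[0,0,0],[0,0,0],[0,0,0],[0,0,0],[0,0,0],[0,0,0]],"twist":[[0,0,0],[0,0,0],[0,0,0],[0,0,0],[0,0,0],[0,0,0],[0,0,0],[0,0,0]]}'
```

```text
clock: 5.38
eef_pos: [504.7, 209.3, 19.3]
tool_rot: [-3.141, -0.0, 1.772]
force: [-0.2, -0.1, 0.4]
width: 72.7
gripper_force: 0.0
clock: 6.38
eef_pos: [505.8, 209.1, 21.0]
tool_rot: [3.138, -0.001, 1.772]
force: [-0.8, -0.7, 7.4]
width: 34.2
gripper_force: 61.4
```

```bash
python3 -m jog '{"claw":[0.2,0.2,0.2,0.2,0.2,0.2,0.2,0.2,0.2],"xyz":[[0,0,-0.15],[0,0,-0.2],[0,-0.25,0],[0,-0.35,0],[0,-0.3,0],[0,0,0],[0,0,0.2],[0,0,0.12],[0,0,0]],"twist":[[0,0,0],[0,0,0],[0,0,0],[0,0,0],[0,0,0],[0,0,0],[0,0,0],[0,0,0],[0,0,0]]}'
python3 - <<'E'
from h import *
st()
E
```

```text
clock: 7.5
eef_pos: [417.2, 190.9, 22.3]
tool_rot: [3.141, -0.0, 1.772]
force: [-0.1, 0.7, -1.0]
width: 34.3
gripper_force: 66.1
7.5 [417.2 190.9  22.3] [ 3.141 -0.     1.772] [-0.37  0.75 -0.18  2.19  0.52  0.24 -0.81] 34.3
```

```bash
python3 -m jog '{"claw":[0.2,0.2,0.8,0.8,0.8,0.8,0.8],"xyz":[[0,0,0.02],[0,0,0],[0,0,0],[0,0,0],[0,0,0],[0,0,0],[0,0,0]],"twist":[[0,0,0],[0,0,0],[0,0,0],[0,0,0],[0,0,0],[0,0,0],[0,0,0]]}'
python3 -m jog '{"claw":[0.8,0.8,0.8,0.8,0.8,0.8,0.8],"xyz":[[0,0,-0.3],[0,0,-0.4],[0,0,-0.5],[0,0.4,-0.5],[0,0.5,0],[0,0,0],[0,0,0]],"twist":[[0,0,0],[0,0,0],[0,0,0],[0,0,0],[0,0,0],[0,0,0],[0,0,0]]}'
python3 - <<'E'
from h import *
im=optics.get_image("wrist"); st()
save(im,"w3",(200,80,256,192))
for l,z in (("tool_stand",40),("spec0",17)):
  for d in optics.boxes_of("wrist",l):
    x,y,w,h=d["rect"]; print(l,round(d["score"],2),np.round(d["rect"],1).tolist(),at(im,x+w/2,y+h/2,z))
import pickle; pickle.dump(im,open("w3.pkl","wb"))
E
```

```text
clock: 8.38
eef_pos: [416.3, 190.6, 20.3]
tool_rot: [-3.141, 0.0, 1.772]
force: [0.6, 0.9, 0.1]
width: 68.1
gripper_force: 0.0
clock: 9.25
eef_pos: [502.4, 207.9, 188.4]
tool_rot: [-3.139, 0.0, 1.772]
force: [-0.5, 0.4, -0.0]
width: 68.6
gripper_force: 0.0
9.3 [502.  208.  188.4] [-3.139e+00  1.000e-03  1.773e+00] [-0.13  0.57 -0.47  1.85  0.35  0.81 -0.58] 68.3
tool_stand 0.91 [148.9, 123.1, 45.2, 112.8] [417.1 194.6  40. ]
spec0 0.97 [279.3, 155.0, 32.6, 24.0] [544.8 230.   17. ]
spec0 0.97 [254.7, 271.2, 27.6, 29.4] [547.2  77.5  17. ]
spec0 0.75 [275.0, 178.0, 34.2, 23.5] [547.1 203.9  17. ]
spec0 0.71 [267.2, 33.4, 28.4, 39.4] [503.4 339.2  17. ]
spec0 0.67 [277.1, 129.2, 35.1, 21.0] [536.7 258.8  17. ]
spec0 0.62 [278.8, 200.9, 28.9, 27.7] [555.4 175.   17. ]
```

View pics/w3.png

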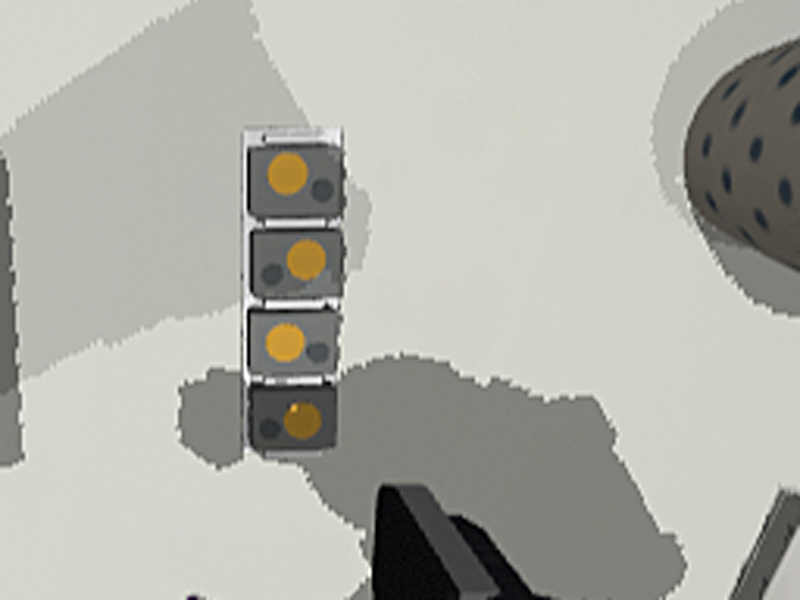

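The crop shows the rack cleared, with block tops at (296,181), (297,263), (294,342) and (293,417). The stand is aside.

```bash
python3 - <<'E'
from h import *
import pickle; im=pickle.load(open("w3.pkl","rb"))
pts=np.array([at(im,200+u/3.125,80+v/3.125,17) for u,v in [(296,181),(297,263),(294.5,342),(293.5,417)]]); print(pts)
d=pts[3]-pts[0]; print(np.linalg.norm(d)/3, np.arctan2(d[0],-d[1]))
c=pts.mean(0); a=0.2
for i in range(4): print("fit",c+29*(1.5-i)*np.array([-np.sin(a),np.cos(a),0]))
print([at(im,200+u/3.125,80+v/3.125,3) for u,v in [(243,128),(343,126),(244,458)]])
im=optics.get_image("top"); 
for l in ("tool_stand","spec0","knob_grip"):
  for d in optics.boxes_of("top",l):
    x,y,w,h=d["rect"]; print(l,round(d["score"],2),np.round(d["rect"],1).tolist(),at(im,x+w/2,y+h/2,17))
go(c+29*1.5*np.array([-np.sin(a),np.cos(a),0]),1.77)
E
```

```text
[[536.3 260.6  17. ]
 [543.4 232.9  17. ]
 [549.3 204.7  17. ]
 [555.8 176.7  17. ]]
28.71209578634839 0.22836515376917607
fit [537.55788411 261.35789614  17.        ]
fit [543.3192947  232.93596538  17.        ]
fit [549.0807053  204.51403462  17.        ]
fit [554.84211589 176.09210386  17.        ]
[array([515.5, 274.3,   3. ]), array([550.2, 282.1,   3. ]), array([543.7, 152. ,   3. ])]
knob_grip 0.61 [274.9, 227.4, 18.4, 14.4] [492.3 -13.   17. ]
9.6 [503.2 208.5 189.1] [-3.141  0.     1.772] [-0.13  0.57 -0.47  1.85  0.35  0.81 -0.58] 68.4
shift(0.1m) [0.45  0.444 1.721]
twist(/pi) [-0.0001  0.0001  0.0007] rows 0.012731483592342408
```

```bash
python3 -m jog '{"claw":[0.7,0.7,0.7,0.7,0.7,0.7,0.7],"xyz":[[0.45,0.44,0],[0,0,0.55],[0,0,0.55],[0,0,0.44],[0,0,0.2],[0,0,0.1],[0,0,0]],"twist":[[0,0,-0.007],[0,0,0],[0,0,0],[0,0,0],[0,0,0],[0,0,0],[0,0,0]]}'
python3 -m jog '{"claw":[0.2,0.2,0.2,0.2,0.2,0.2,0.2],"xyz":[[0,0,0],[0,0,0],[0,0,0],[0,0,0],[0,0,0],[0,0,0],[0,0,0]],"twist":[[0,0,0],[0,0,0],[0,0,0],[0,0,0],[0,0,0],[0,0,0],[0,0,0]]}'
```

```text
clock: 10.48
eef_pos: [538.0, 261.3, 5.8]
tool_rot: [3.141, -0.0, 1.794]
force: [0.3, 0.4, 0.2]
width: 59.7
gripper_force: 0.0
clock: 11.35
eef_pos: [538.7, 261.5, 6.9]
tool_rot: [3.139, -0.001, 1.794]
force: [0.4, 0.2, 6.9]
width: 30.0
gripper_force: 60.0
```

```bash
python3 -m jog '{"claw":[0.2,0.2,0.2,0.2,0.2,0.2,0.2,0.2,0.2,0.2,0.2,0.2],"xyz":[[0,0,-0.3],[0,0,-0.5],[0,0,-0.5],[0,0,-0.5],[-0.5,-0.06,0],[-0.5,-0.06,0],[-0.5,-0.06,0],[-0.5,-0.06,0],[-0.5,-0.06,0],[-0.5,-0.06,0],[-0.5,-0.06,0],[-0.5,-0.06,0]],"twist":[[0,0,0],[0,0,0],[0,0,0.031],[0,0,0.031],[0,0,0],[0,0,0],[0,0,0],[0,0,0],[0,0,0],[0,0,0],[0,0,0],[0,0,0]]}'
python3 -m jog '{"claw":[0.2,0.2,0.2],"xyz":[[-0.5,0,0],[0,0,0],[0,0,0]],"twist":[[0,0,0],[0,0,0],[0,0,0]]}'
python3 - <<'E'
from h import *
im=optics.get_image("wrist"); st()
save(im,"w4"); print(np.round(im["view"],4).tolist())
for l,z in (("platform_top",34),("slide_base",10),("knob_grip",65),("index",31),("platform_pointer",31),("spec0",17)):
  for d in optics.boxes_of("wrist",l):
    x,y,w,h=d["rect"]; print(l,round(d["score"],2),np.round(d["rect"],1).tolist(),at(im,x+w/2,y+h/2,z))
import pickle; pickle.dump(im,open("w4.pkl","wb"))
E
```

```text
clock: 12.85
eef_pos: [500.7, -142.0, 185.9]
tool_rot: [3.14, 0.001, 1.599]
force: [0.1, -0.8, -0.1]
width: 30.1
gripper_force: 59.5
clock: 13.22
eef_pos: [502.2, -189.8, 185.5]
tool_rot: [3.141, -0.0, 1.599]
force: [-0.6, 0.8, -0.5]
width: 30.6
gripper_force: 59.5
13.28 [ 502.4 -189.   185.6] [ 3.141e+00 -1.000e-03  1.600e+00] [ 0.61  0.56 -0.45  1.88  0.33  0.78  0.01] 30.3
[[0.9996, 0.0274, 0.0015, -496.7225], [-0.026, 0.9641, -0.2643, 219.2569], [-0.0087, 0.2641, 0.9644, -279.5808], [0.0, 0.0, 0.0, 1.0]]
platform_top 0.77 [216.2, 70.1, 67.5, 134.1] [ 497.2 -142.9   34. ]
slide_base 0.89 [197.9, 1.7, 88.5, 225.1] [ 488.  -120.6   10. ]
knob_grip 0.82 [231.6, 0.0, 36.3, 14.0] [494.8 -37.5  65. ]
index 0.59 [194.4, 153.7, 17.8, 7.9] [ 449.1 -165.3   31. ]
index 0.22 [211.2, 69.3, 72.0, 131.2] [ 494.3 -140.9   31. ]
platform_pointer 0.75 [214.7, 69.4, 68.7, 130.3] [ 496.2 -140.5   31. ]
spec0 0.92 [220.8, 223.7, 62.3, 51.1] [ 502.6 -275.    17. ]
```

View pics/w4.png

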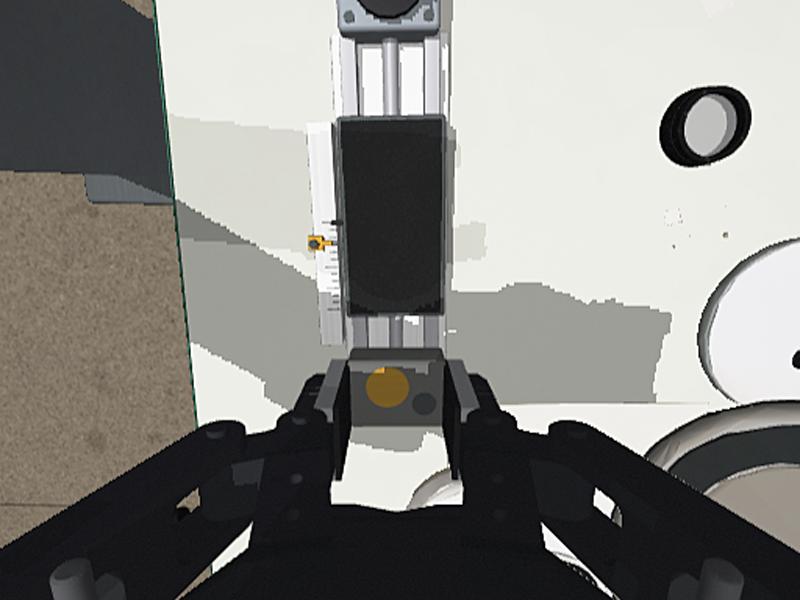

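The wrist view shows the platform corners at (339,117), (444,117), (442,312) and (343,312). The black pointer tip is at about (334,222) and the brass index tongue at about (333,243). The held block is level.

```bash
python3 - <<'E'
from h import *
import pickle; im=pickle.load(open("w4.pkl","rb"))
q=np.array([at(im,u*.64,v*.64,34) for u,v in [(339,117),(444,117),(442,312),(343,312)]]); print(q,q.mean(0),[np.linalg.norm(q[i]-q[i-1]) for i in range(4)])
d=(q[0]+q[1]-q[2]-q[3]); print(np.arctan2(-d[0],d[1]))
print(at(im,334*.64,222.5*.64,31),at(im,333*.64,243*.64,31))
c=q.mean(0); a=.03
for i,o in enumerate([45,15,-15,-45]): print(o,c+o*np.array([-np.sin(a),np.cos(a),0]))
t=c+45*np.array([-np.sin(a),np.cos(a),0]); t[2]=40; go(t,1.6)
E
```

```text
[[ 464.2  -85.2   34. ]
 [ 528.5  -83.4   34. ]
 [ 534.1 -207.7   34. ]
 [ 466.2 -209.6   34. ]] [ 498.25  -146.475   34.   ] [np.float64(124.41607613166394), np.float64(64.32518946726859), np.float64(124.42608247469659), np.float64(67.92657800890609)]
0.030549399194007662
[ 460.1 -149.4   31. ] [ 459.4 -162.8   31. ]
45 [ 496.90020249 -101.49524848   34.        ]
15 [ 497.8000675  -131.48174949   34.        ]
-15 [ 498.6999325  -161.46825051   34.        ]
-45 [ 499.59979751 -191.45475152   34.        ]
13.57 [ 502.4 -189.4  185.2] [ 3.141 -0.     1.601] [ 0.61  0.56 -0.45  1.88  0.33  0.78  0.01] 30.6
shift(0.1m) [ 0.88  -0.029  1.452]
twist(/pi) [ 0.     -0.      0.0002] rows 0.0031545901685620585
```

```bash
python3 -m jog '{"claw":[0.2,0.2,0.2,0.2,0.2,0.2,0.2,0.2],"xyz":[[0.45,-0.02,0],[0.43,-0.02,0],[0,0,0.5],[0,0,0.5],[0,0,0.3],[0,0,0.12],[0,0,0.04],[0,0,0]],"twist":[[0,0,0],[0,0,0],[0,0,0],[0,0,0],[0,0,0],[0,0,0],[0,0,0],[0,0,0]]}'
python3 - <<'E'
from h import *
st()
E
```

```text
clock: 14.58
eef_pos: [496.5, -102.4, 39.9]
tool_rot: [3.14, 0.0, 1.599]
force: [-0.0, -0.6, -0.7]
width: 30.6
gripper_force: 59.5
14.57 [ 496.5 -102.4   39.9] [3.14  0.    1.599] [ 0.33  0.75 -0.27  2.05  0.5   0.4  -0.31] 30.6
```

```bash
python3 -m jog '{"claw":[0.2,0.2,0.65,0.65,0.65,0.65,0.65],"xyz":[[0,0,0.02],[0,0,0],[0,0,0],[0,0,0],[0,0,0],[0,0,-0.3],[0,0,-0.4]],"twist":[[0,0,0],[0,0,0],[0,0,0],[0,0,0],[0,0,0],[0,0,0],[0,0,0]]}'
python3 - <<'E'
from h import *
im=optics.get_image("scene"); save(im,"s2",(210,120,160,120))
go([543.3,232.9,109],1.79)
M=R.from_euler('xyz',[np.pi,0,1.79]); s=readout.read_state(); print(M.inv().apply(np.array([543.3,232.9,6])-s["eef_pos"]))
E
```

```text
clock: 15.45
eef_pos: [494.9, -102.2, 107.1]
tool_rot: [-3.139, -0.001, 1.599]
force: [1.1, -0.4, 0.0]
width: 55.2
gripper_force: 0.0
15.5 [ 497.9 -102.4  111.9] [3.136e+00 1.000e-03 1.599e+00] [ 0.4   0.63 -0.38  2.02  0.42  0.56 -0.24] 55.5
shift(0.1m) [3.339 0.549 0.028]
twist(/pi) [ 0.0017  0.0005 -0.0607] rows 1.021232831218772
[317.43269266 117.22003237 105.87397649]
```

View pics/s2.png

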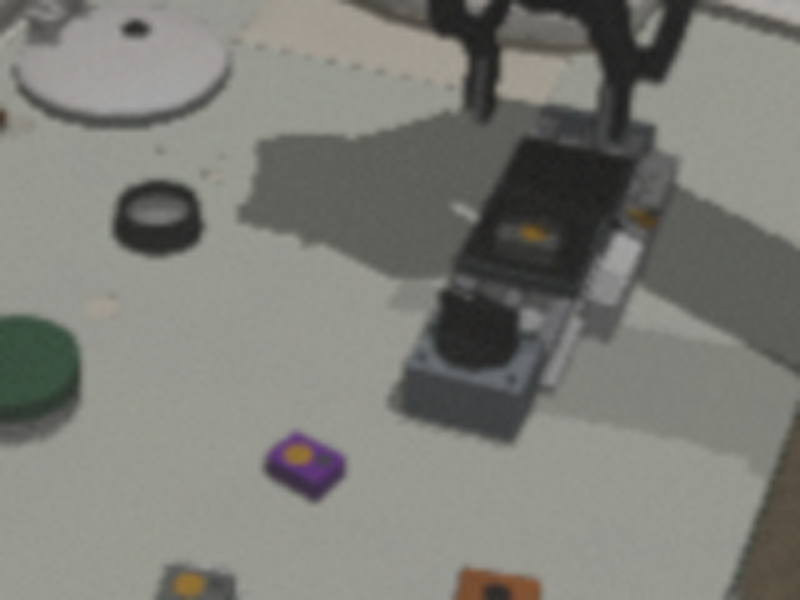

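The first block lies flat near the knob end of the platform, at crop (532,235). Next is block 2.

```bash
python3 -m jog '{"claw":[0.7,0.7,0.7,0.7,0.7,0.7,0.7,0.7,0.7,0.7],"xyz":[[0,0,0],[0,0,0],[0.53,0.195,0],[0.53,0.195,0],[0.53,0.195,0],[0.53,0.195,0],[0.53,0.195,0],[0.52,0.195,0],[0,0,0],[0,0,0]],"twist":[[0,0,-0.03],[0,0,-0.03],[0,0,0],[0,0,0],[0,0,0],[0,0,0],[0,0,0],[0,0,0],[0,0,0],[0,0,0]]}'
python3 - <<'E'
from h import *
go([543.3,232.9,6],1.79)
E
```

```text
clock: 16.75
eef_pos: [541.4, 231.5, 106.6]
tool_rot: [-3.14, 0.001, 1.788]
force: [0.8, -0.9, 0.4]
width: 59.8
gripper_force: 0.0
16.75 [541.4 231.5 106.6] [-3.140e+00  1.000e-03  1.788e+00] [-0.21  0.73 -0.39  1.79  0.4   0.7  -0.6 ] 59.8
shift(0.1m) [0.011 0.022 1.006]
twist(/pi) [-0.0004  0.0004 -0.0007] rows 0.015458447348885304
```

```bash
python3 -m jog '{"claw":[0.7,0.7,0.7,0.7,0.2,0.2,0.2,0.2,0.2,0.2],"xyz":[[0.01,0.02,0.5],[0,0,0.35],[0,0,0.15],[0,0,0],[0,0,0],[0,0,0],[0,0,0],[0,0,0],[0,0,0],[0,0,0]],"twist":[[0,0,0],[0,0,0],[0,0,0],[0,0,0],[0,0,0],[0,0,0],[0,0,0],[0,0,0],[0,0,0],[0,0,0]]}'
python3 -m jog '{"claw":[0.2,0.2,0.2,0.2,0.2,0.2,0.2,0.2,0.2,0.2,0.2,0.2],"xyz":[[0,0,-0.3],[0,0,-0.5],[0,0,-0.2],[-0.52,-0.078,0],[-0.52,-0.078,0],[-0.52,-0.078,0],[-0.52,-0.078,0],[-0.52,-0.078,0],[-0.52,-0.078,0],[-0.52,-0.078,0],[0,0,0],[0,0,0]],"twist":[[0,0,0],[0,0,0.03],[0,0,0.03],[0,0,0],[0,0,0],[0,0,0],[0,0,0],[0,0,0],[0,0,0],[0,0,0],[0,0,0],[0,0,0]]}'
python3 - <<'E'
from h import *
go([499.6,-132,38],1.6)
E
```

```text
clock: 18.0
eef_pos: [544.8, 234.2, 8.9]
tool_rot: [3.139, -0.0, 1.787]
force: [-0.1, 0.0, 6.0]
width: 30.1
gripper_force: 59.9
clock: 19.5
eef_pos: [499.7, -131.3, 107.6]
tool_rot: [3.14, -0.0, 1.599]
force: [0.1, 0.5, -0.7]
width: 30.2
gripper_force: 59.5
19.5 [ 499.7 -131.3  107.6] [ 3.14  -0.     1.599] [ 0.46  0.65 -0.39  1.99  0.43  0.58 -0.19] 30.2
shift(0.1m) [-0.008 -0.002  0.696]
twist(/pi) [ 0.0004 -0.0001 -0.0004] rows 0.010166564722990488
```

```bash
python3 -m jog '{"claw":[0.2,0.2,0.2,0.2,0.2,0.65,0.65,0.65,0.65,0.65,0.65],"xyz":[[0,0,0.4],[0,0,0.2],[0,0,0.06],[0,0,0.02],[0,0,0],[0,0,0],[0,0,0],[0,0,0],[0,0,-0.2],[0,0,-0.5],[0,0,0]],"twist":[[0,0,0],[0,0,0],[0,0,0],[0,0,0],[0,0,0],[0,0,0],[0,0,0],[0,0,0],[0,0,0],[0,0,0],[0,0,0]]}'
python3 -m jog '{"claw":[0.7,0.7,0.7,0.7,0.7,0.7,0.7,0.7,0.7,0.7],"xyz":[[0,0,0],[0,0,0],[0.528,0.202,0],[0.528,0.202,0],[0.528,0.202,0],[0.528,0.202,0],[0.528,0.202,0],[0.528,0.202,0],[0,0,0],[0,0,0]],"twist":[[0,0,-0.03],[0,0,-0.03],[0,0,0],[0,0,0],[0,0,0],[0,0,0],[0,0,0],[0,0,0],[0,0,0],[0,0,0]]}'
python3 - <<'E'
from h import *
go([549.1,204.5,6],1.79)
im=optics.get_image("wrist")
for d in optics.boxes_of("wrist","spec0"):
    x,y,w,h=d["rect"]; print(round(d["score"],2),np.round(d["rect"],1).tolist(),at(im,x+w/2,y+h/2,17))
E
```

```text
clock: 20.88
eef_pos: [501.8, -132.0, 112.1]
tool_rot: [3.135, 0.001, 1.599]
force: [1.1, 0.5, -0.1]
width: 55.3
gripper_force: 0.0
clock: 22.12
eef_pos: [548.8, 202.8, 108.1]
tool_rot: [-3.139, 0.002, 1.788]
force: [-0.0, -0.7, -0.6]
width: 59.8
gripper_force: 0.0
22.12 [548.8 202.8 108.1] [-3.139e+00  2.000e-03  1.788e+00] [-0.15  0.73 -0.4   1.8   0.42  0.7  -0.57] 59.8
shift(0.1m) [0.018 0.009 1.021]
twist(/pi) [-0.0007  0.0005 -0.0007] rows 0.01866684054507142
0.94 [208.8, 298.5, 32.9, 28.0] [546.2  85.5  17. ]
0.77 [218.6, 0.0, 37.9, 34.9] [507.7 332.9  17. ]
0.76 [232.5, 180.4, 45.8, 31.2] [549.4 204.7  17. ]
0.61 [236.8, 213.3, 38.2, 32.7] [556.4 174.8  17. ]
```

```bash
python3 -m jog '{"claw":[0.7,0.7,0.7,0.7,0.2,0.2,0.2,0.2,0.2,0.2],"xyz":[[0.018,0.009,0.5],[0,0,0.37],[0,0,0.15],[0,0,0],[0,0,0],[0,0,0],[0,0,0],[0,0,0],[0,0,0],[0,0,0]],"twist":[[0,0,0],[0,0,0],[0,0,0],[0,0,0],[0,0,0],[0,0,0],[0,0,0],[0,0,0],[0,0,0],[0,0,0]]}'
python3 -m jog '{"claw":[0.2,0.2,0.2,0.2,0.2,0.2,0.2,0.2,0.2,0.2,0.2,0.2],"xyz":[[0,0,-0.3],[0,0,-0.5],[0,0,-0.2],[-0.521,-0.084,0],[-0.521,-0.084,0],[-0.521,-0.084,0],[-0.521,-0.084,0],[-0.521,-0.084,0],[-0.521,-0.084,0],[-0.521,-0.084,0],[0,0,0],[0,0,0]],"twist":[[0,0,0],[0,0,0.03],[0,0,0.03],[0,0,0],[0,0,0],[0,0,0],[0,0,0],[0,0,0],[0,0,0],[0,0,0],[0,0,0],[0,0,0]]}'
python3 - <<'E'
from h import *
go([500.5,-162,38],1.6)
E
```

```text
clock: 23.48
eef_pos: [551.3, 206.1, 9.0]
tool_rot: [3.139, -0.0, 1.787]
force: [-0.5, -0.8, 7.1]
width: 30.2
gripper_force: 59.9
clock: 24.98
eef_pos: [501.9, -160.1, 107.7]
tool_rot: [3.14, -0.0, 1.599]
force: [0.1, 0.7, -0.6]
width: 30.1
gripper_force: 59.6
24.98 [ 501.9 -160.1  107.7] [ 3.14  -0.     1.599] [ 0.52  0.66 -0.41  1.97  0.44  0.6  -0.15] 30.1
shift(0.1m) [-0.019 -0.015  0.697]
twist(/pi) [ 0.0004 -0.0001 -0.0004] rows 0.010115283049526854
```

```bash
python3 -m jog '{"claw":[0.2,0.2,0.2,0.2,0.2,0.65,0.65,0.65,0.65,0.65,0.65],"xyz":[[-0.02,-0.015,0.4],[0,0,0.2],[0,0,0.06],[0,0,0.02],[0,0,0],[0,0,0],[0,0,0],[0,0,0],[0,0,-0.2],[0,0,-0.5],[0,0,0]],"twist":[[0,0,0],[0,0,0],[0,0,0],[0,0,0],[0,0,0],[0,0,0],[0,0,0],[0,0,0],[0,0,0],[0,0,0],[0,0,0]]}'
python3 -m jog '{"claw":[0.7,0.7,0.7,0.7,0.7,0.7,0.7,0.7,0.7,0.7],"xyz":[[0,0,0],[0,0,0],[0.53,0.21,0],[0.53,0.21,0],[0.53,0.21,0],[0.53,0.21,0],[0.53,0.21,0],[0.53,0.21,0],[0,0,0],[0,0,0]],"twist":[[0,0,-0.03],[0,0,-0.03],[0,0,0],[0,0,0],[0,0,0],[0,0,0],[0,0,0],[0,0,0],[0,0,0],[0,0,0]]}'
python3 - <<'E'
from h import *
go([555.2,175.8,6],1.79)
im=optics.get_image("wrist")
for d in optics.boxes_of("wrist","spec0"):
    x,y,w,h=d["rect"]; print(round(d["score"],2),np.round(d["rect"],1).tolist(),at(im,x+w/2,y+h/2,17))
E
```

```text
clock: 26.35
eef_pos: [502.6, -163.0, 112.1]
tool_rot: [3.135, 0.002, 1.599]
force: [0.3, 0.6, -0.1]
width: 55.1
gripper_force: 0.0
clock: 27.6
eef_pos: [554.0, 174.5, 108.1]
tool_rot: [-3.14, 0.001, 1.788]
force: [0.3, -0.6, -0.2]
width: 59.8
gripper_force: 0.0
27.6 [554.  174.5 108.1] [-3.140e+00  1.000e-03  1.788e+00] [-0.09  0.72 -0.42  1.81  0.43  0.7  -0.54] 59.8
shift(0.1m) [0.012 0.016 1.021]
twist(/pi) [-0.0006  0.0004 -0.0006] rows 0.016345529057121343
0.93 [236.6, 179.1, 39.8, 34.2] [555.6 176.4  17. ]
0.7 [205.4, 272.3, 37.6, 38.4] [546.2  79.5  17. ]
```

```bash
python3 -m jog '{"claw":[0.7,0.7,0.7,0.7,0.2,0.2,0.2,0.2,0.2,0.2],"xyz":[[0.012,0.016,0.5],[0,0,0.37],[0,0,0.15],[0,0,0],[0,0,0],[0,0,0],[0,0,0],[0,0,0],[0,0,0],[0,0,0]],"twist":[[0,0,0],[0,0,0],[0,0,0],[0,0,0],[0,0,0],[0,0,0],[0,0,0],[0,0,0],[0,0,0],[0,0,0]]}'
python3 -m jog '{"claw":[0.2,0.2,0.2,0.2,0.2,0.2,0.2,0.2,0.2,0.2,0.2,0.2],"xyz":[[0,0,-0.3],[0,0,-0.5],[0,0,-0.2],[-0.523,-0.093,0],[-0.523,-0.093,0],[-0.523,-0.093,0],[-0.523,-0.093,0],[-0.523,-0.093,0],[-0.523,-0.093,0],[-0.523,-0.093,0],[0,0,0],[0,0,0]],"twist":[[0,0,0],[0,0,0.03],[0,0,0.03],[0,0,0],[0,0,0],[0,0,0],[0,0,0],[0,0,0],[0,0,0],[0,0,0],[0,0,0],[0,0,0]]}'
python3 - <<'E'
from h import *
go([501,-192,38],1.6)
E
```

```text
clock: 28.95
eef_pos: [557.4, 177.0, 9.0]
tool_rot: [3.138, -0.0, 1.787]
force: [-2.4, -0.6, 7.0]
width: 29.7
gripper_force: 59.8
clock: 30.45
eef_pos: [501.7, -190.7, 107.7]
tool_rot: [3.14, -0.0, 1.599]
force: [-0.7, 0.1, -0.3]
width: 29.9
gripper_force: 59.6
30.45 [ 501.7 -190.7  107.7] [ 3.14  -0.     1.599] [ 0.59  0.68 -0.42  1.94  0.46  0.62 -0.1 ] 29.9
shift(0.1m) [-0.013 -0.008  0.697]
twist(/pi) [ 0.0004 -0.0001 -0.0004] rows 0.010006672296389876
```

Place it, then rise to look at the platform, the pointers and the knob.

```bash
python3 -m jog '{"claw":[0.2,0.2,0.2,0.2,0.2,0.65,0.65,0.65,0.65,0.65,0.65,0.65],"xyz":[[-0.01,-0.01,0.4],[0,0,0.2],[0,0,0.06],[0,0,0.02],[0,0,0],[0,0,0],[0,0,0],[0,0,0],[0,0,-0.2],[0,0,-0.5],[0,0,-0.5],[0.2,0,-0.3]],"twist":[[0,0,0],[0,0,0],[0,0,0],[0,0,0],[0,0,0],[0,0,0],[0,0,0],[0,0,0],[0,0,0],[0,0,0],[0,0,0],[0,0,0]]}'
python3 -m jog '{"claw":[0.65,0.65],"xyz":[[0,0,0],[0,0,0]],"twist":[[0,0,0],[0,0,0]]}'
python3 - <<'E'
from h import *
import pickle
im=optics.get_image("wrist"); st()
save(im,"w5"); pickle.dump(im,open("w5.pkl","wb"))
E
```

```text
clock: 31.95
eef_pos: [500.5, -173.8, 191.4]
tool_rot: [3.139, 0.002, 1.596]
force: [0.5, -0.1, 0.0]
width: 55.6
gripper_force: 0.0
clock: 32.2
eef_pos: [499.1, -172.8, 188.4]
tool_rot: [-3.14, 0.0, 1.599]
force: [-0.4, -0.4, -0.2]
width: 55.4
gripper_force: 0.0
32.25 [ 498.8 -172.8  188. ] [-3.139 -0.     1.598] [ 0.62  0.55 -0.51  1.89  0.37  0.79 -0.06] 55.8
```

View pics/w5.png

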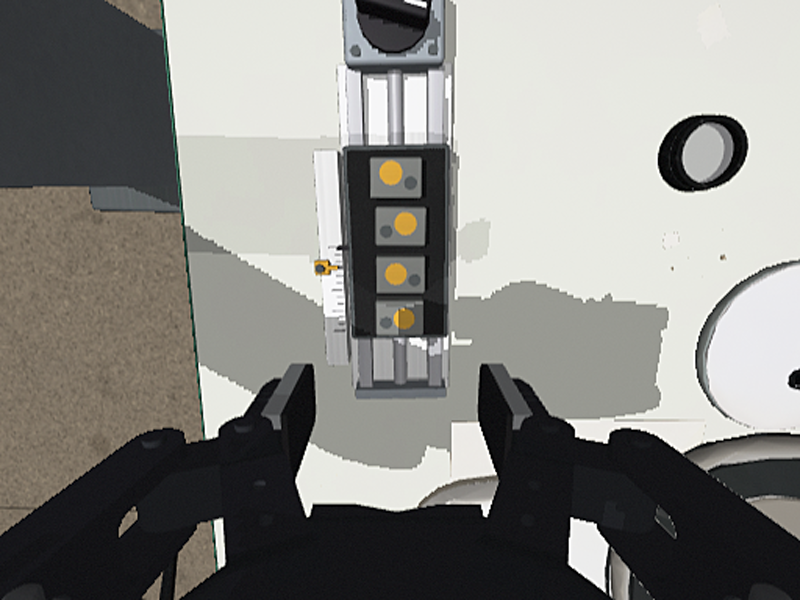

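All four blocks lie flat on the platform, with tops at (396,177), (401,226), (401,275) and (401,318). The platform's lower edge is near y=337. I check the last block's margin numerically and look at the knob from above.

```bash
python3 - <<'E'
from h import *
import pickle; im=pickle.load(open("w5.pkl","rb")); k=.64
P=lambda u,v,z: at(im,u*k,v*k,z)
print("blocks",[P(u,v,48).tolist() for u,v in [(396,177),(401,226),(401,275),(401.5,317.5)]])
print("b4 bottom edge",P(401,335,48),"b1 top edge",P(396,155,48))
print("plat",[P(u,v,34).tolist() for u,v in [(345,147),(447,147),(447,337),(352,337)]])
print("ptr",P(342,247,31),"idx",P(339,267,31))
go([494,-70,188],1.6)
E
```

```text
blocks [[496.7, -102.8, 48.0], [500.6, -132.3, 48.0], [501.5, -163.5, 48.0], [502.7, -192.2, 48.0]]
b4 bottom edge [ 502.8 -204.4   48. ] b1 top edge [496.3 -90.1  48. ]
plat [[464.1, -85.4, 34.0], [528.2, -83.6, 34.0], [535.5, -209.9, 34.0], [468.6, -211.7, 34.0]]
ptr [ 461.5 -148.9   31. ] idx [ 459.4 -162.6   31. ]
32.25 [ 498.8 -172.8  188. ] [-3.139 -0.     1.598] [ 0.62  0.55 -0.51  1.89  0.37  0.79 -0.06] 55.8
shift(0.1m) [ 1.029 -0.02   0.   ]
twist(/pi) [-0.0007 -0.     -0.0006] rows 0.015224410457577373
```

```bash
python3 -m jog '{"claw":[0.65,0.65,0.65,0.65],"xyz":[[0.52,-0.02,0],[0.51,0,0],[0,0,0],[0,0,0]],"twist":[[0,0,0],[0,0,0],[0,0,0],[0,0,0]]}'
python3 - <<'E'
from h import *
import pickle
im=optics.get_image("wrist"); st()
save(im,"w6",(170,20,160,120)); pickle.dump(im,open("w6.pkl","wb"))
for d in optics.boxes_of("wrist","knob_grip"): 
    x,y,w,h=d["rect"]; print(round(d["score"],2),d["rect"],at(im,x+w/2,y+h/2,50))
im=optics.get_image("scene")
print([ (d["rect"],d["score"]) for d in optics.boxes_of("scene","tool_stand")])
E
```

```text
clock: 32.75
eef_pos: [494.3, -70.3, 188.1]
tool_rot: [-3.139, 0.001, 1.598]
force: [0.0, 0.0, -0.1]
width: 55.3
gripper_force: 0.0
32.8 [494.5 -70.9 188.2] [-3.140e+00  1.000e-03  1.597e+00] [ 0.44  0.52 -0.51  1.97  0.36  0.75 -0.26] 55.5
0.93 [234.8, 107.0, 39.2, 44.4] [493.2 -15.   50. ]
0.38 [244.1, 251.6, 27.8, 26.1] [ 501.1 -159.1   50. ]
[([231.2, 232.4, 25.7, 50.1], 0.7), ([295.0, 231.5, 20.6, 62.5], 0.63)]
```

View pics/w6.png

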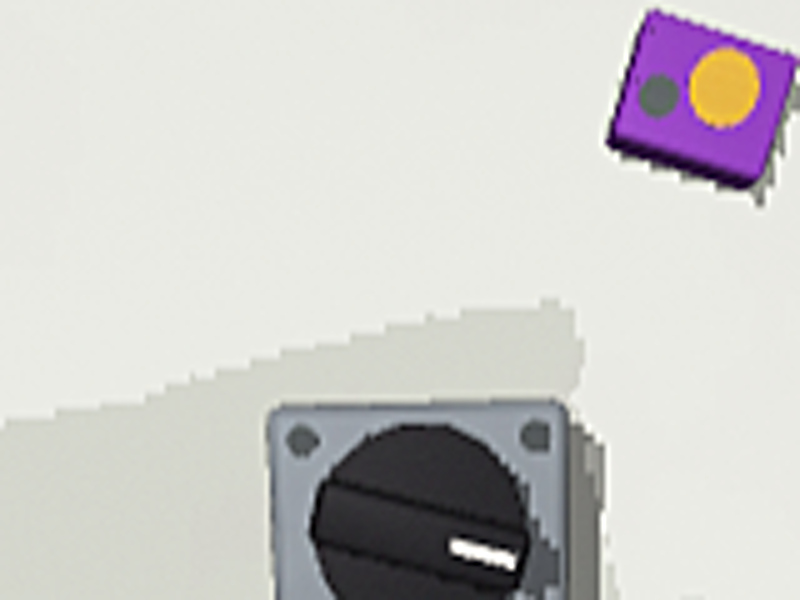

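The crop shows the grip bar from (319,510) to (524,560), its axis about 14° down to the right. Its centre is near (421,535), and it has a white mark at the right end.

```bash
python3 - <<'E'
from h import *
import pickle; im=pickle.load(open("w6.pkl","rb"))
P=lambda u,v,z: at(im,170+u/5,20+v/5,z)
a,b=P(319,510,65),P(524,560,65); c=(a+b)/2; d=b-a
print(a,b,c,np.linalg.norm(d),"bar ang",np.arctan2(d[1],d[0]))
print("housing",P(268,405,36),P(568,402,36))
e=np.arctan2(d[1],d[0])  # bar dir; tool y must be perpendicular: tool y=(sin yaw,-cos yaw)
for y in (e,e+np.pi,e-np.pi): print("yaw",y)
E
```

```text
[474.4  -8.6  65. ] [511.7 -16.4  65. ] [493.05 -12.5   65.  ] 38.10682353594958 bar ang -0.20614469326704568
housing [462.2  10.6  36. ] [521.1  12.7  36. ]
yaw -0.20614469326704568
yaw 2.9354479603227475
yaw -3.3477373468568388
```

```bash
python3 -m jog '{"claw":[0.65,0.65,0.65,0.65,0.65,0.65,0.65,0.65,0.65,0.65,0.65],"xyz":[[0.58,0.01,0],[0,0,0.2],[0,0,0.2],[0,0,0.2],[0,0,0.1],[0,0,0],[0,0,0],[0,0,0],[0,0,0],[0,0,0],[0,0,0]],"twist":[[0,0,0],[0,0,-0.0533],[0,0,-0.0533],[0,0,-0.0533],[0,0,-0.0533],[0,0,-0.0533],[0,0,-0.0533],[0,0,-0.0533],[0,0,-0.0533],[0,0,0],[0,0,0]]}'
python3 - <<'E'
from h import *
go([494,-12.5,48],2.935)
E
```

```text
clock: 34.33
eef_pos: [494.3, -11.8, 119.0]
tool_rot: [-3.141, -0.0, 2.935]
force: [0.1, 0.1, 0.7]
width: 55.3
gripper_force: 0.0
34.33 [494.3 -11.8 119. ] [-3.141 -0.     2.935] [ 0.48  0.7  -0.79  2.04  0.77  0.72  0.57] 55.3
shift(0.1m) [ 0.002 -0.007  0.71 ]
twist(/pi) [-0.     -0.     -0.0001] rows 0.0018625124647241014
```

```bash
python3 -m jog '{"claw":[0.65,0.65,0.65,0.65,0,0,0,0,0,0,0],"xyz":[[0,0,0.4],[0,0,0.21],[0,0,0.1],[0,0,0],[0,0,0],[0,0,0],[0,0,0],[0,0,0],[0,0,0],[0,0,0],[0,0,0]],"twist":[[0,0,0],[0,0,0],[0,0,0],[0,0,0],[0,0,0],[0,0,0],[0,0,0],[0,0,0],[0,0,0],[0,0,0],[0,0,0]]}'
python3 - <<'E'
from h import *
s=st(); print(np.round(s["force"],1),np.round(s["torque"],2))
E
```

```text
clock: 35.7
eef_pos: [494.7, -11.8, 48.9]
tool_rot: [-3.141, 0.001, 2.938]
force: [-0.4, -1.5, 5.7]
width: 10.8
gripper_force: 60.0
35.7 [494.7 -11.8  48.9] [-3.141e+00  1.000e-03  2.938e+00] [ 0.4   0.8  -0.66  2.08  0.93  0.58  0.43] 10.8
[-0.4 -1.5  5.7] [-0.24  0.11 -0.  ]
```

```bash
python3 -m jog '{"claw":[0,0,0,0,0,0,0,0,0,0,0,0],"xyz":[[0,0,0],[0,0,0],[0,0,0],[0,0,0],[0,0,0],[0,0,0],[0,0,0],[0,0,0],[0,0,0],[0,0,0],[0,0,0],[0,0,0]],"twist":[[0,0,0.03],[0,0,0.05],[0,0,0.05],[0,0,0.05],[0,0,0.05],[0,0,0.05],[0,0,0.05],[0,0,0.05],[0,0,0.05],[0,0,0.05],[0,0,0.05],[0,0,0.05]]}'
python3 - <<'E'
from h import *
s=st(); print(np.round(s["force"],1),np.round(s["torque"],2))
E
```

```text
clock: 37.2
eef_pos: [491.9, -13.3, 48.9]
tool_rot: [-3.139, 0.005, 1.11]
force: [-6.5, -4.1, 9.7]
width: 10.3
gripper_force: 60.7
37.2 [491.9 -13.3  48.9] [-3.139  0.005  1.11 ] [ 0.1   0.72 -0.2   2.09  0.38  0.38 -0.86] 10.3
[-6.5 -4.1  9.7] [-0.73  1.12  0.09]
```

```bash
python3 -m jog '{"claw":[0,0,0,0,0,0,0,0,0,0,0],"xyz":[[0,0,0],[0,0,0],[0,0,0],[0,0,0],[0,0,0],[0,0,0],[0,0,0],[0,0,0],[0,0,0],[0,0,0],[0,0,0]],"twist":[[0,0,0.03],[0,0,0.05],[0,0,0.05],[0,0,0.05],[0,0,0.05],[0,0,0.05],[0,0,0.05],[0,0,0.05],[0,0,0.05],[0,0,0.05],[0,0,0]]}'
python3 - <<'E'
from h import *
s=st(); print(np.round(s["force"],1),np.round(s["torque"],2))
im=optics.get_image("top")
for l in("platform_top","platform_pointer","index","tool_stand"): print(l,[(round(d["score"],2),np.round(d["rect"],1).tolist()) for d in optics.boxes_of("top",l)][:2])
E
```

```text
clock: 38.58
eef_pos: [490.8, -10.7, 48.9]
tool_rot: [3.14, 0.006, -0.393]
force: [-7.4, 0.4, 12.3]
width: 10.5
gripper_force: 61.1
38.58 [490.8 -10.7  48.9] [ 3.14   0.006 -0.393] [-0.12  0.72  0.12  2.09 -0.25  0.35 -1.76] 10.5
[-7.4  0.4 12.3] [0.01 1.56 0.02]
platform_top []
platform_pointer []
index []
tool_stand []
```

```bash
python3 -m jog '{"claw":[0,0,0,0,0,0,0,0],"xyz":[[0,0,0],[0,0,0],[0,0,0],[0,0,0],[0,0,0],[0,0,0],[0,0,0],[0,0,0]],"twist":[[0,0,0.04],[0,0,0.05],[0,0,0.05],[0,0,0.05],[0,0,0.05],[0,0,0.05],[0,0,0],[0,0,0]]}'
python3 - <<'E'
from h import *
s=st(); print(np.round(s["force"],1),np.round(s["torque"],2))
im=optics.get_image("wrist"); save(im,"w7")
import pickle; pickle.dump(im,open("w7.pkl","wb"))
E
```

```text
clock: 39.83
eef_pos: [492.1, -9.5, 48.9]
tool_rot: [3.139, 0.004, -1.302]
force: [-5.8, 2.9, 11.9]
width: 10.1
gripper_force: 61.0
39.83 [492.1  -9.5  48.9] [ 3.139  0.004 -1.302] [-0.25  0.74  0.33  2.1  -0.61  0.4  -2.31] 10.1
[-5.8  2.9 11.9] [ 0.41  1.17 -0.06]
```

View pics/w7.png

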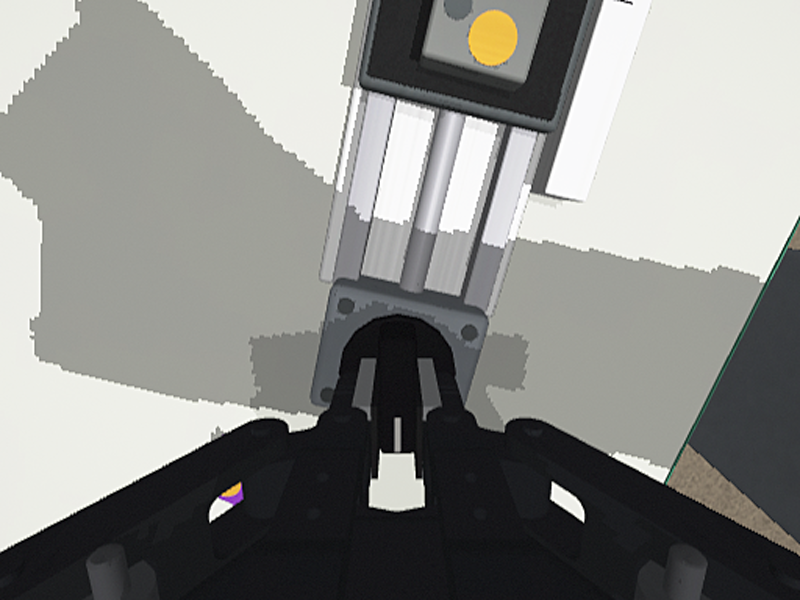

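The wrist view past the knob shows the platform's near edge from (360,88) to (555,130), the first block and the scale ledge's end. I measure the travel from that edge.

```bash
python3 - <<'E'
from h import *
import pickle; im=pickle.load(open("w7.pkl","rb"));k=.64
for z in (34,31): print([at(im,u*k,v*k,z).tolist() for u,v in [(360,88),(555,130)]])
print("blk near edge top",[at(im,u*k,v*k,48).tolist() for u,v in [(425,54),(520,83)]])
print("ledge end",[at(im,u*k,v*k,26).tolist() for u,v in [(547,190),(585,201)]])
im=pickle.load(open("w5.pkl","rb")); print("ledge end w5",[at(im,u*k,v*k,26).tolist() for u,v in [(315,151),(336,151)]])
E
```

```text
[[528.7, -100.6, 34.0], [463.5, -105.4, 34.0]]
[[529.0, -101.0, 31.0], [462.6, -105.9, 31.0]]
blk near edge top [[511.1, -112.0, 48.0], [482.2, -112.1, 48.0]]
ledge end [[456.7, -87.2, 26.0], [442.1, -87.2, 26.0]]
ledge end w5 [[443.8, -87.8, 26.0], [457.4, -87.4, 26.0]]
```

```bash
python3 -m jog '{"claw":[0.5,0.5,0.5,0.5,0.5,0.5,0.5,0.5,0.5],"xyz":[[0,0,0],[0,0,0],[0,0,0],[0,0,0],[0,0,-0.3],[0,0,-0.5],[0.4,0,-0.5],[0,0,0],[0,0,0]],"twist":[[0,0,0],[0,0,0],[0,0,0],[0,0,0],[0,0,0],[0,0,0],[0,0,0],[0,0,0],[0,0,0]]}'
python3 - <<'E'
from h import *
s=st()
im=optics.get_image("wrist"); save(im,"w8",(236,0,256,192))
import pickle; pickle.dump(im,open("w8.pkl","wb"))
print(proj(im,[460,-163,31]),proj(im,[493,-11,65]))
E
```

```text
clock: 41.0
eef_pos: [504.1, -48.3, 176.5]
tool_rot: [3.141, 0.001, -1.303]
force: [0.1, 0.1, -1.2]
width: 42.5
gripper_force: 0.0
41.0 [504.1 -48.3 176.5] [ 3.141e+00  1.000e-03 -1.303e+00] [-0.33  0.56  0.55  1.98 -0.44  0.72 -2.39] 42.5
(np.float64(330.05075373380254), np.float64(83.26654671154334)) (np.float64(253.79234148877632), np.float64(233.00767985795449))
```

View pics/w8.png

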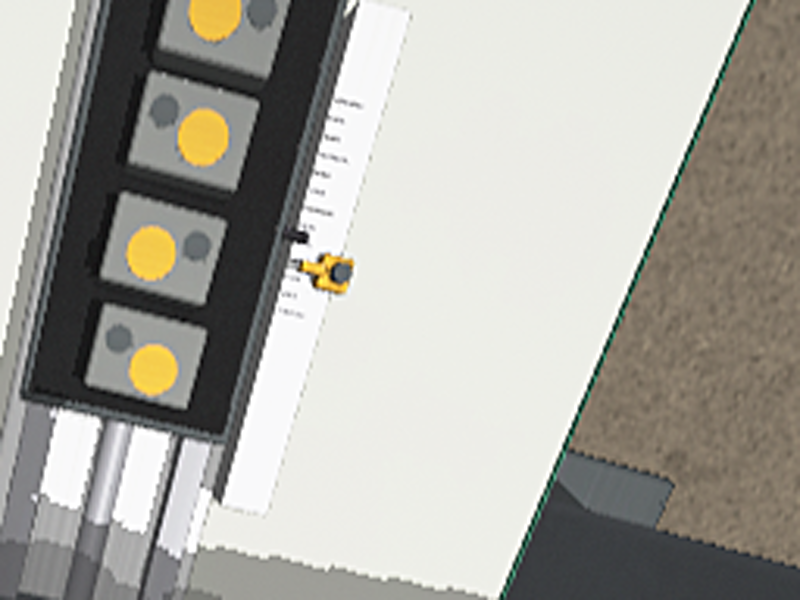

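The black pointer is at crop (300,237), beyond the brass tongue at (306,267), so it has overshot. Next I quantify that and automate the measurement.

```bash
cat >> h.py <<'E'
def gap(im,show=True):
    "pointer minus index along slide y (mm); slide y=(-.03,1)"
    ys=np.array([-.03,.9995]); xs=np.array([.9995,.03]); o=np.array([500,-147.7])
    h=cv2.cvtColor(im["color"],cv2.COLOR_RGB2HSV); B=[];K=[]; W=[]
    for v in range(384):
        for u in range(512):
            c,d=ray(im,u+.0,v+.0); p=(c+d*(31-c[2])/d[2])[:2]-o; x=p@xs;y=p@ys
            if -41.5<x+0<-38 or -47<x<-38:
                if abs(y)<45:
                    H,S,Vv=h[v,u]
                    if 12<H<28 and S>130 and Vv>90 : B.append((x,y))
                    elif Vv<60 and x<-38.5: K.append((x,y))
    B=np.array(B);K=np.array(K); print("brass",len(B),B.mean(0) if len(B) else 0,"black",len(K),K.mean(0) if len(K) else 0, K.std(0) if len(K) else 0)
    return B,K
E
python3 - <<'E'
from h import *
import pickle; k=.64
im=pickle.load(open("w8.pkl","rb"))
for z in (31,): print([at(im,236+u/3.125,v/3.125,z).tolist() for u,v in [(300,237),(306,267)]])
B,K=gap(im)
im5=pickle.load(open("w5.pkl","rb")); B5,K5=gap(im5)
for b,kk in((B,K),(B5,K5)):
  print(np.round(b,1).tolist()[:40]); print(np.round(kk,1).tolist()[:40])
E
```

```text
[[460.4, -169.6, 31.0], [455.8, -162.1, 31.0]]
brass 15 [-44.83702744 -13.39605543] black 10 [-40.19420013 -20.86653476] [0.7962129  0.91163595]
brass 9 [-44.51214059 -13.39241142] black 21 [-39.46803118  19.37103756] [ 1.05031182 17.47887433]
[[-43.3, -14.1], [-44.3, -14.4], [-45.2, -14.6], [-46.1, -14.8], [-42.7, -13.1], [-43.6, -13.3], [-44.5, -13.5], [-45.5, -13.7], [-46.4, -14.0], [-43.0, -12.2], [-43.9, -12.4], [-44.8, -12.7], [-45.7, -12.9], [-46.7, -13.1], [-46.9, -12.3]]
[[-38.8, -22.1], [-39.7, -22.3], [-40.0, -21.4], [-40.9, -21.7], [-39.4, -20.4], [-40.3, -20.6], [-41.2, -20.8], [-39.6, -19.6], [-40.5, -19.8], [-41.5, -20.0]]
[[-46.3, -12.7], [-45.2, -12.7], [-44.1, -12.7], [-43.1, -12.7], [-46.3, -13.7], [-45.2, -13.7], [-44.2, -13.8], [-43.1, -13.8], [-43.1, -14.8]]
[[-38.9, 42.6], [-38.9, 41.7], [-39.0, 40.7], [-39.0, 39.7], [-39.1, 38.7], [-39.1, 37.7], [-39.1, 36.8], [-38.6, 23.8], [-38.6, 22.8], [-38.6, 21.8], [-38.7, 20.8], [-38.7, 19.7], [-38.8, 18.7], [-38.8, 17.7], [-41.5, 0.1], [-40.5, 0.1], [-39.4, 0.1], [-41.6, -1.0], [-40.5, -1.0], [-39.5, -1.0], [-42.0, -13.8]]
```

The index reads y=-13.4 in both pictures. The pointer went from +12.9 to -7.5 mm, so it has clearly overshot. Now I regrip and turn anticlockwise by 0.6 + 1.5 rad.

```bash
python3 - <<'E'
from h import *
go([492.4,-10.9,48],-1.302)
E
python3 -m jog '{"claw":[0.5,0.5,0.5,0.5,0.5,0.5],"xyz":[[-0.4,-0.01,0.3],[0,0,0.4],[0,0,0.4],[0,0,0.17],[0,0,0],[0,0,0]],"twist":[[0,0,0],[0,0,0],[0,0,0],[0,0,0],[0,0,0],[0,0,0]]}'
python3 - <<'E'
from h import *
go([492.4,-10.9,48],-1.302)
E
```

```text
41.05 [503.6 -47.8 175.9] [ 3.140e+00  2.000e-03 -1.302e+00] [-0.33  0.56  0.55  1.98 -0.44  0.72 -2.39] 42.3
shift(0.1m) [-0.383  0.007  1.28 ]
twist(/pi) [0.0006 0.0005 0.    ] rows 0.014054310462405845
clock: 41.8
eef_pos: [494.7, -9.8, 49.9]
tool_rot: [3.141, 0.0, -1.302]
force: [0.2, 0.4, 0.2]
width: 43.0
gripper_force: 0.0
41.8 [494.7  -9.8  49.9] [ 3.141  0.    -1.302] [-0.27  0.74  0.35  2.09 -0.62  0.41 -2.3 ] 43.0
shift(0.1m) [0.005 0.025 0.019]
twist(/pi) [ 0.0002  0.0001 -0.0001] rows 0.0037118724131668976
```

```bash
python3 -m jog '{"claw":[0.5,0,0,0,0,0,0,0],"xyz":[[0.005,0.025,0.015],[0,0,0],[0,0,0],[0,0,0],[0,0,0],[0,0,0],[0,0,0],[0,0,0]],"twist":[[0,0,0],[0,0,0],[0,0,0],[0,0,0],[0,0,0],[0,0,0],[0,0,0],[0,0,0]]}'
python3 -m jog '{"claw":[0,0,0,0,0,0,0,0,0,0,0,0],"xyz":[[0,0,0],[0,0,0],[0,0,0],[0,0,0],[0,0,0],[0,0,0],[0,0,0],[0,0,0],[0,0,0],[0,0,0],[0,0,0],[0,0,0]],"twist":[[0,0,-0.04],[0,0,-0.05],[0,0,-0.05],[0,0,-0.05],[0,0,-0.05],[0,0,-0.05],[0,0,-0.05],[0,0,-0.05],[0,0,-0.05],[0,0,-0.05],[0,0,-0.05],[0,0,0]]}'
python3 -m jog '{"claw":[0,0,0,0],"xyz":[[0,0,0],[0,0,0],[0,0,0],[0,0,0]],"twist":[[0,0,-0.05],[0,0,-0.03],[0,0,0],[0,0,0]]}'
```

```text
clock: 42.8
eef_pos: [492.6, -11.2, 49.1]
tool_rot: [-3.141, 0.0, -1.303]
force: [-1.2, -0.6, 6.1]
width: 10.5
gripper_force: 60.7
clock: 44.3
eef_pos: [492.4, -11.5, 49.1]
tool_rot: [3.142, 0.0, 0.395]
force: [-1.5, -0.7, 4.9]
width: 10.5
gripper_force: 60.8
clock: 44.8
eef_pos: [492.4, -11.6, 49.1]
tool_rot: [3.141, 0.001, 0.645]
force: [-1.2, 0.0, 6.0]
width: 10.1
gripper_force: 60.8
```

```bash
python3 -m jog '{"claw":[0,0,0,0.5,0.5,0.5,0.5,0.5,0.5,0.5,0.5,0.5],"xyz":[[0,0,0],[0,0,0],[0,0,0],[0,0,0],[0,0,0],[0,0,0],[0,0,-0.3],[0,0,-0.5],[0,0,-0.5],[0,0,0],[0,0,0],[0,0,0]],"twist":[[0,0,-0.04],[0,0,0],[0,0,0],[0,0,0],[0,0,0],[0,0,0],[0,0,0],[0,0,0],[0,0,0],[0,0,0],[0,0,0],[0,0,0]]}'
python3 - <<'E'
from h import *
go([500,-172,188],1.6)
s=readout.read_state(); print(R.from_euler('xyz',[np.pi,0,1.6]).inv().apply(np.array([500,-172,188])-s["eef_pos"]))
E
```

```text
clock: 46.3
eef_pos: [491.6, -11.2, 177.2]
tool_rot: [-3.14, 0.002, 0.771]
force: [-0.2, 0.5, 0.5]
width: 42.8
gripper_force: 0.0
46.3 [491.6 -11.2 177.2] [-3.14e+00  2.00e-03  7.71e-01] [ 0.11  0.49 -0.2   2.    0.16  0.67 -0.99] 42.8
shift(0.1m) [-1.06   1.211 -0.109]
twist(/pi) [-0.0009  0.0004 -0.2639] rows 4.439562994308667
[-160.93078825    3.65562258  -10.83616561]
```

```bash
python3 -m jog '{"claw":[0.5,0.5,0.5,0.5,0.5,0.5,0.5,0.5,0.5,0.5],"xyz":[[0,0,0],[0,0,0],[0,0,0],[0,0,0],[0,0,0],[-0.54,0.01,-0.1],[-0.54,0.01,0],[-0.53,0.01,0],[0,0,0],[0,0,0]],"twist":[[0,0,-0.053],[0,0,-0.053],[0,0,-0.053],[0,0,-0.053],[0,0,-0.052],[0,0,0],[0,0,0],[0,0,0],[0,0,0],[0,0,0]]}'
python3 - <<'E'
from h import *
s=st(); im=optics.get_image("wrist"); import pickle; pickle.dump(im,open("w9.pkl","wb"))
B,K=gap(im); print(np.round(B,1).tolist()); print(np.round(K,1).tolist()); save(im,"w9",(195,80,128,96))
for n in ("scene","top"):
  im=optics.get_image(n)
  for d in optics.boxes_of(n,"tool_stand"): x,y,w,h=d["rect"]; print(n,d,at(im,x+w/2,y+h/2,20))
E
```

```text
clock: 47.55
eef_pos: [499.8, -171.3, 187.3]
tool_rot: [-3.14, -0.002, 1.6]
force: [0.2, 0.6, -0.1]
width: 42.5
gripper_force: 0.0
47.55 [ 499.8 -171.3  187.3] [-3.14e+00 -2.00e-03  1.60e+00] [ 0.58  0.55 -0.45  1.89  0.33  0.78 -0.02] 42.5
brass 8 [-45.02786517 -13.43113195] black 19 [-39.62823512   9.10183827] [ 1.25453321 20.85434602]
[[-46.6, -12.9], [-45.5, -12.9], [-44.5, -12.9], [-43.4, -12.9], [-46.6, -14.0], [-45.6, -14.0], [-44.5, -14.0], [-43.5, -14.0]]
[[-39.2, 44.4], [-38.7, 31.6], [-38.7, 30.6], [-38.7, 29.6], [-38.8, 28.6], [-38.8, 27.6], [-38.9, 26.6], [-38.9, 25.6], [-38.9, 24.6], [-38.5, 6.2], [-38.6, 5.1], [-42.4, -12.9], [-41.3, -12.9], [-40.2, -12.9], [-39.2, -12.9], [-42.4, -14.0], [-41.3, -14.0], [-40.3, -14.0], [-39.2, -14.0]]
scene {'rect': [294.5, 233.4, 21.6, 57.2], 'score': 0.82} [414.3 192.9  20. ]
top {'rect': [176.6, 252.6, 49.4, 23.0], 'score': 0.63} [416.  190.6  20. ]
```

View pics/w9.png

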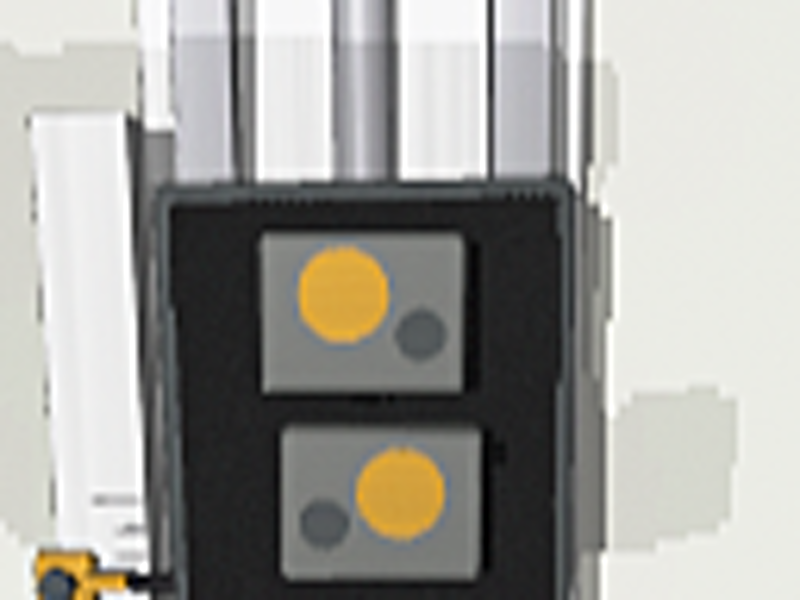

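The pointer and the brass tongue are in line at crop (140,583), with the measured gap below 0.2 mm. Next is the stand, which I look at from above the rack.

```bash
python3 -m jog '{"claw":[0.85,0.85,0.85,0.85,0.85,0.85,0.85,0.85,0.85,0.85,0.85],"xyz":[[0,0,0],[0,0,0],[0.527,0.122,0],[0.527,0.122,0],[0.527,0.122,0],[0.527,0.122,0],[0.527,0.122,0],[0.527,0.122,0],[0.527,0.122,0],[0,0,0],[0,0,0]],"twist":[[0,0,-0.03],[0,0,-0.03],[0,0,0],[0,0,0],[0,0,0],[0,0,0],[0,0,0],[0,0,0],[0,0,0],[0,0,0],[0,0,0]]}'
python3 - <<'E'
from h import *
s=st(); im=optics.get_image("wrist"); save(im,"w10",(100,60,256,192))
h=cv2.cvtColor(im["color"],cv2.COLOR_RGB2HSV)
m=((h[...,0]<16)&(h[...,1]>120)&(h[...,2]>40)).astype(np.uint8)
for c in sorted(cv2.findContours(m,0,1)[0],key=cv2.contourArea)[-3:]:
    r=cv2.minAreaRect(c); print(r,[at(im,u,v,40).tolist() for u,v in cv2.boxPoints(r)])
im=optics.get_image("scene")
E
```

```text
clock: 49.18
eef_pos: [503.6, 206.5, 188.3]
tool_rot: [-3.141, 0.001, 1.79]
force: [0.5, -0.2, -0.0]
width: 72.9
gripper_force: 0.0
49.17 [503.6 206.5 188.3] [-3.141e+00  1.000e-03  1.790e+00] [-0.12  0.57 -0.49  1.85  0.36  0.81 -0.57] 72.9
((433.6500244140625, 381.45001220703125), (3.7947328090667725, 2.2135939598083496), 71.56504821777344) [[783.4, 3.0, 40.0], [785.6, 4.7, 40.0], [789.4, -0.5, 40.0], [787.2, -2.2, 40.0]]
((482.9000244140625, 130.8000030517578), (27.51181411743164, 62.929317474365234), 18.434947967529297) [[702.2, 279.4, 40.0], [697.6, 337.3, 40.0], [725.8, 335.4, 40.0], [731.9, 276.8, 40.0]]
((203.4711151123047, 156.4591522216797), (115.89973449707031, 39.956809997558594), 88.40885925292969) [[417.4, 272.7, 40.0], [454.9, 282.0, 40.0], [480.5, 166.7, 40.0], [438.7, 156.2, 40.0]]
```

View pics/w10.png

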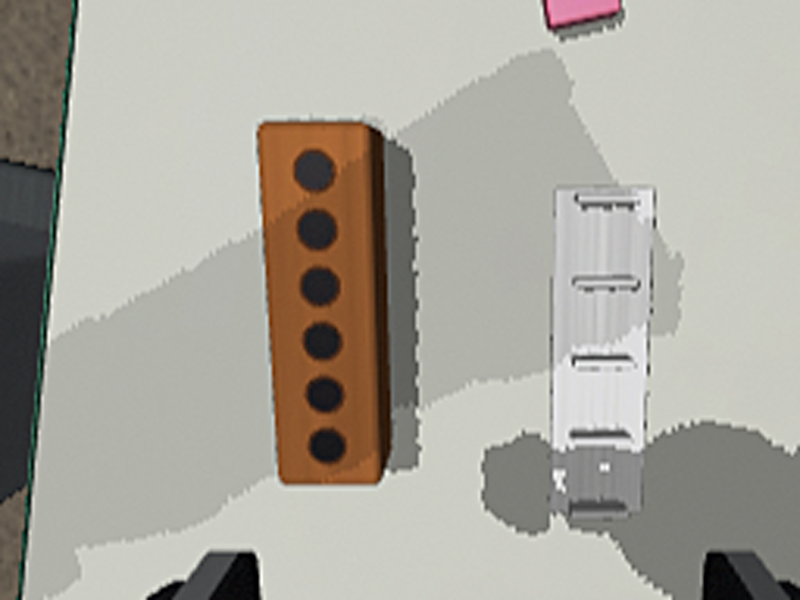

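The stand has been knocked and is now nearer the rack. Its end holes are at crop (314,171) and (327,446). The rack is empty, with its back corners at (556,187) and (655,187).

```bash
python3 - <<'E'
from h import *
im=optics.get_image("wrist"); s=st()
P=lambda u,v,z: at(im,100+u/3.125,60+v/3.125,z)
a,b=P(314,171,40),P(327,446,40); d=a-b; print(a,b,(a+b)/2,"len",np.linalg.norm(d),"ang",np.arctan2(-d[0],d[1]))
q=np.array([P(*c,40) for c in [(259,122),(365,122),(381,483),(283,483)]]); print(q,q.mean(0)); d=q[0]+q[1]-q[2]-q[3]; an=np.arctan2(-d[0],d[1]); print(an)
r=np.array([P(556,187,3),P(655,187,3)]); print("rack",r, P(550,510,3), "ribs",[P(*c,15).tolist() for c in [(606,202),(606,283),(602,360),(600,434),(597,507)]])
go([q.mean(0)[0],q.mean(0)[1],20],np.pi/2+an)
E
```

```text
49.33 [504.2 204.9 188.3] [-3.141e+00  1.000e-03  1.787e+00] [-0.12  0.57 -0.49  1.85  0.36  0.81 -0.57] 72.5
[438.1 260.9  40. ] [457.3 172.9  40. ] [447.7 216.9  40. ] len 90.07019484824042 ang 0.21481540040165856
[[419.  271.6  40. ]
 [451.  278.6  40. ]
 [477.8 163.7  40. ]
 [444.8 156.5  40. ]] [448.15 217.6   40.  ]
0.22482922101833477
rack [[516.4 272.8   3. ]
 [550.8 280.3   3. ]] [543.  153.4   3. ] ribs [[533.4, 271.5, 15.0], [540.3, 244.7, 15.0], [545.9, 217.7, 15.0], [552.1, 190.6, 15.0], [558.1, 162.6, 15.0]]
49.33 [504.2 204.9 188.3] [-3.141e+00  1.000e-03  1.787e+00] [-0.12  0.57 -0.49  1.85  0.36  0.81 -0.57] 72.5
shift(0.1m) [ 0.246 -0.52   1.683]
twist(/pi) [-0.0001  0.0003 -0.0029] rows 0.04844082294720971
```

```bash
python3 -m jog '{"claw":[0.85,0.85,0.85,0.85,0.85,0.85],"xyz":[[0.24,-0.52,0],[0,0,0.5],[0,0,0.5],[0,0,0.5],[0,0,0.18],[0,0,0]],"twist":[[0,0,-0.002],[0,0,0],[0,0,0],[0,0,0],[0,0,0],[0,0,0]]}'
python3 -m jog '{"claw":[0.2,0.2,0.2,0.2,0.2,0.2,0.2,0.2],"xyz":[[0,0,0],[0,0,0],[0,0,0],[0,0,0],[0,0,0],[0,0,0],[0,0,0],[0,0,0]],"twist":[[0,0,0],[0,0,0],[0,0,0],[0,0,0],[0,0,0],[0,0,0],[0,0,0],[0,0,0]]}'
python3 - <<'E'
from h import *
go([505.5,209.3,23],1.785)
E
```

```text
clock: 50.08
eef_pos: [447.5, 217.3, 19.3]
tool_rot: [-3.139, 0.001, 1.794]
force: [-0.0, 0.1, -0.3]
width: 72.6
gripper_force: 0.0
clock: 51.08
eef_pos: [449.0, 218.9, 21.8]
tool_rot: [3.139, -0.0, 1.794]
force: [-0.1, 0.6, 5.8]
width: 34.8
gripper_force: 60.3
51.08 [449.  218.9  21.8] [ 3.139 -0.     1.794] [-0.33  0.78 -0.27  2.08  0.58  0.35 -0.85] 34.8
shift(0.1m) [-0.219  0.53  -0.01 ]
twist(/pi) [ 0.0008 -0.0001  0.003 ] rows 0.052219688574882545
```

```bash
python3 -m jog '{"claw":[0.2,0.2,0.2,0.2,0.2,0.2,0.2],"xyz":[[0,0,-0.15],[0,0,-0.15],[-0.11,0.26,0],[-0.11,0.265,0],[0,0,0],[0,0,0],[0,0,0]],"twist":[[0,0,0],[0,0,0],[0,0,0.002],[0,0,0],[0,0,0],[0,0,0],[0,0,0]]}'
python3 - <<'E'
from h import *
go([505.5,209.3,22],1.787)
im=optics.get_image("scene")
E
```

```text
clock: 51.95
eef_pos: [503.1, 209.1, 50.8]
tool_rot: [-3.141, -0.0, 1.79]
force: [0.7, -0.1, -1.4]
width: 34.8
gripper_force: 60.3
51.95 [503.1 209.1  50.8] [-3.141 -0.     1.79 ] [-0.21  0.77 -0.37  1.94  0.53  0.52 -0.72] 34.8
shift(0.1m) [-0.004  0.024  0.288]
twist(/pi) [-0.0002 -0.0001  0.0009] rows 0.016021509119318694
```

```bash
python3 -m jog '{"claw":[0.2,0.2,0.2,0.2,0.8,0.8,0.8,0.8,0.8,0.8,0.8,0.8],"xyz":[[0,0.01,0.15],[0,0,0.1],[0,0,0.04],[0,0,0.01],[0,0,0],[0,0,0],[0,0,0],[0,0,0],[0,0,-0.3],[0,0,-0.5],[0,0,-0.5],[0,0,-0.4]],"twist":[[0,0,0],[0,0,0],[0,0,0],[0,0,0],[0,0,0],[0,0,0],[0,0,0],[0,0,0],[0,0,0],[0,0,0],[0,0,0],[0,0,0]]}'
python3 -m jog '{"claw":[0.8,0.8,0.8],"xyz":[[0,0,0],[0,0,0],[0,0,0]],"twist":[[0,0,0],[0,0,0],[0,0,0]]}'
python3 - <<'E'
from h import *
s=st(); im=optics.get_image("wrist"); save(im,"w11",(180,60,256,192))
import pickle; pickle.dump(im,open("w11.pkl","wb"))
for l,z in (("tool_stand",40),("rack",3)):
  for d in optics.boxes_of("wrist",l): x,y,w,h=d["rect"]; print(l,d,at(im,x+w/2,y+h/2,z))
E
```

```text
clock: 53.5
eef_pos: [505.3, 209.2, 192.4]
tool_rot: [3.14, -0.0, 1.789]
force: [0.3, -0.2, -0.2]
width: 68.0
gripper_force: 0.0
clock: 53.88
eef_pos: [504.3, 208.5, 189.0]
tool_rot: [-3.139, 0.001, 1.789]
force: [0.3, -0.5, -0.2]
width: 68.2
gripper_force: 0.0
53.88 [504.3 208.5 189. ] [-3.139e+00  1.000e-03  1.789e+00] [-0.1   0.58 -0.52  1.84  0.38  0.82 -0.59] 68.2
rack {'rect': [272.9, 121.2, 35.8, 107.2], 'score': 0.78} [545.7 219.1   3. ]
```

View pics/w11.png

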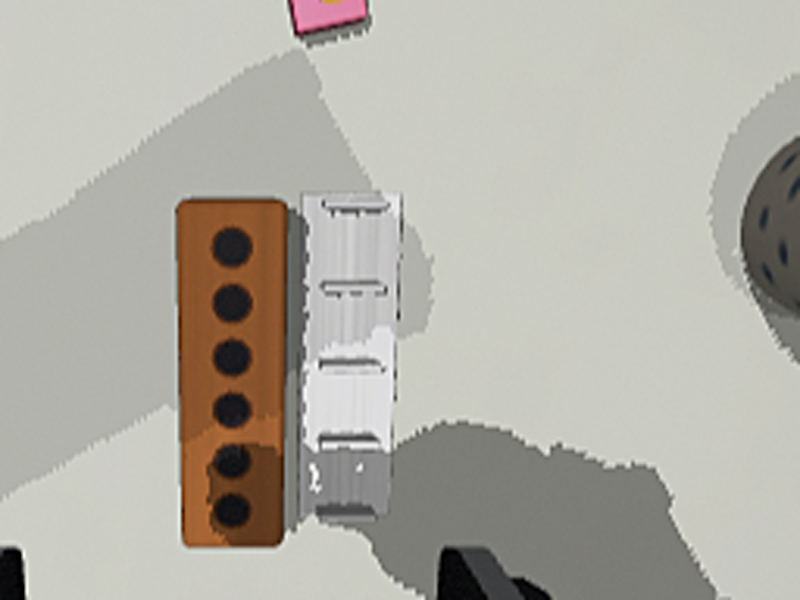

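The stand is back in front of the rack and parallel to it, with its end holes at (232,247) and (232,510). I check it numerically and re-check the slide from here.

```bash
python3 - <<'E'
from h import *
import pickle; im=pickle.load(open("w11.pkl","rb"))
P=lambda u,v,z: at(im,180+u/3.125,60+v/3.125,z)
a,b=P(232,247,40),P(232,510,40); d=a-b; t=np.arctan2(-d[0],d[1]); c=(a+b)/2; print("stand",c,t)
r=np.array([P(*q,15) for q in [(356,206),(354,288),(351,365),(350,438),(346,512)]]); d=r[0]-r[4]; tr=np.arctan2(-d[0],d[1]); rc=r.mean(0)
home=rc-42*np.array([np.cos(tr),np.sin(tr),0]); print("rack",rc,tr,"home",home,"err",(c-home)[:2],t-tr)
print(readout.read_state()["clock"])
E
```

```text
stand [504.15 208.7   40.  ] 0.21806726122934197
rack [545.98 219.18  15.  ] 0.22146627628367893 home [505.00579055 209.95426642  15.        ] err [-0.85579055 -1.25426642] -0.003399015054336957
54.025
```

```bash
python3 -c "
from cell import order
print(order.finish_job())"
```

```text
the job is handed in; nothing more can be done
None
```

The job is handed in, though no verdict came back: all four blocks lie flat on the platform, the pointer overshot by about 7.5 mm and came back anticlockwise to within about 0.2 mm of the index (the play itself could not be read), and the tool stand, knocked aside partway, is back within about 2 mm of its place and square to the rack.

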